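Unlock the filter turret and pack its filters away

ROBOT

A 6-joint arm with a two-finger parallel gripper is mounted at the origin on the work surface. World frame = base frame: x ahead of the robot, y to its left, z up, the work surface at z = 0. Lengths are in mm, angles in rad, forces in N, time in s.
With the tool pointing down it reaches from about 325 to 775 mm from the base axis. Payload 9.3 kg.
Tool frame: the origin (TCP) lies at the very end of the fingers, on their centre line; the grasp point (between the pads) lies 19 mm behind it; x points along the fingers, z is the direction in which the jaws open and shut, and the axes are right-handed (so a half turn about x gives the same grasp; the last joint's range is limited). The gripper opens to 85 mm and grips with 20 to 120 N. Pads are 22 mm wide; open, the fingers measure 114 mm over their backs; the gripper's body (76 mm by 85 mm) begins 54 mm behind the grasp point. The pads swing forward as they close: fully open they stand 13 mm farther back than shut.
Start: joints at [-1.463, 0.259, 0.021, 1.334, 0, 1.418], TCP at [141.813, -531.4, 231.279] pointing down, gripper open.
Joint ranges: [-3.04, 3.04], [-0.91, 1.82], [-1.04, 1.36], [-1.92, 1.95], [-1.52, 1.45], [-3.14, 3.14]. Speed limits (rad/s): [2.22, 2.22, 2.79, 3.14, 3.14, 3.14].

INTERFACE

Orientations are given as a unit quaternion [w, x, y, z].
In Python, from cell import arm gives the robot as it stands.
- The arm moves only by the tool carry_out, never from a script. Its argument "commands" is a list of rows, each an object of numbers: "dx", "dy", "dz": the shift along the tool's x, y, z in m; "yaw": the turn about the tool's x in degrees; "gripper": the opening, from 0 (shut) to 1 (fully open). A call has 1 to 20 rows; each row is the pose to reach, as a shift and turn from the pose commanded when the call began, along the tool's axes at that moment; what a row does not reach only later rows make up. A row lasts 1/8 s, in which the tool goes at most 62.5 mm and 10.7 degrees, less where a joint would pass 70% of its speed; a pose out of reach is approached as far as the arm can. A call with a gripper value outside its range is refused whole. The fingers move at their own pace and stop on an object; "force" is the grip in N (left out, the last holds). Time passes only in rows, so rows that repeat a pose let the fingers close. It gives the time, the measured TCP pose, the force and the opening at its end, in the units of the state.
- arm.observe(): the state, without advancing time (a new reading comes with each control period).
- arm.grab_frame(name): name is "side" or "top" or "wrist"; returns the picture (480x640x3 uint8, red, green, blue); there is no depth.
- arm.get_calibration(name): a dict with "fx", "fy", "cx", "cy" (pixels), "cam_to_world" (4x4, takes a point from camera to world coordinates); the wrist camera has in their place "T_tool_cam" (4x4, takes a point from camera to tool coordinates, whose origin is the TCP and whose axes are the tool frame's). Camera axes: x right, y up, looking along -z (the intrinsics and any distortion apply to the point x, -y, -z); pixel columns grow to the right and rows downward; lengths in mm; the calibration is good to about 2 mm. A picture is of the moment at which its call begins: read the wrist's pose just before it. get_calibration takes no time and is no camera call.
- arm.close_job(): hands the job in, once; it reports no verdict.
Trained networks look in the newest picture that a camera, given by its name, has taken for a name from the list of things; names that differ only in an ending like _2 or _b are one class to them, and where a whole thing is asked for, a point or a joint stands for the part that bears it (a point fixed in the world has none). Each returns a list of dicts, best first, with "score" (0 to 1); they miss things now and then, are a little off and sometimes report something else, mostly with a low value. They report only what shows in the picture. A call takes as long as a camera call. They do not tell look-alikes from the thing itself.
- arm.boxes_of(camera, label): "rect" ([left, top, right, bottom] in pixels, round what is visible of it).
- arm.pinpoint(camera, label): "xy" ([column, row] in pixels: a listed point, or the origin of a listed thing).
The state is a dict: "time": time; "joint_pos": joint angles; "joint_velocities": joint speeds; "joint_torque": joint torques, N m; "tcp_pos": TCP position; "orientation": TCP orientation; "force": force on the tool from outside, world axes, zero at the start; "wrist_torque": the same for the moment, N m; "opening": finger opening in mm.
Only numpy, scipy, OpenCV 4.12 (cv2) and the standard library are available. Lean on these libraries where they do the work, as an engineer would, in place of code of your own. Each camera call takes 0.05 s, during which the arm holds its last target.

TASK

Put the microscope filters away: loosen the turret's left-hand clamp knob by turning it clockwise as far as it goes, then swing the three-armed spider clockwise to its stop so that the filters are free. Lay every filter that is there flat in the case compartment of its own colour, then close the lid fully and turn the turnbutton square over the lid to secure it. Leave the spider swung clear and the other things on the bench where they are.

Things in the scene. Friction and masses are not known exactly. Their poses are not given: they have to be found in the camera images.
- turret: the filter turret, fixed to the bench: a black round bed 274 dia, its top face 20 above the bench. Origin: on its axis, at bench height; z up. Three pockets centred 95 from the axis, at 0, 120 and 240 degrees from its x axis, each a flat spot between four studs 7 high. On its centre post sit the three-armed spider and, on top, the left-hand knob
- knob (a joint): angle of the left-hand threaded clamp knob, rad: it starts near 0 (tight) and grows as it is turned CLOCKWISE seen from above, which loosens it; stop at 4.2 (fully loose). Knob and spider rise together by 1.8 mm per rad. It stays where it is left (friction about 0.12 N m)
- knob_grip (a point): point on the knob's vertical axis, 100 above the bench when tight. The knob has a red upright wing to grip, 46 long, 14 thick, 34 high; this point is 10 below the wing's top and 24 above the round black flange (48 dia) under it. The wing lies along the turret's x axis when the knob joint is 0
- spider (a joint): angle of the aluminium three-armed spider about the turret's axis, rad: 0 with arms over the pockets (arm 1 along the turret's x), grows CLOCKWISE seen from above to a stop at 1.047, arms midway between pockets. Arms 14 wide, 8 thick, 115 long; undersides at 62 when tight, 2 over the filter handles. Blocked by a dowel until the knob is past about 2.8; stays where left (friction 0.06 N m)
- spider_peg (a point): point on the axis of the white upright peg on arm 1 (14 dia, 34 high, 105 from the turret's axis) for turning the spider; this point is 12 below the peg's top and 22 above the arm's top face. It rises with the knob and moves round with the spider
- filter_red: a red filter: black disc 64 dia x 8 thick, red glass on top, and over it an aluminium bail handle: a level bar 58 long, 10 wide, 12 high on thin end posts, its centre 34 above the disc's underside, over the disc's centre (20 free under the bar). About 80 g. Origin: centre of the disc's underside; z up, x along the bar. None if absent today. Starts in any turret pocket, bar pointing any way
- filter_amber: an amber filter: black disc 64 dia x 8 thick, amber glass on top, and over it an aluminium bail handle: a level bar 58 long, 10 wide, 12 high on thin end posts, its centre 34 above the disc's underside, over the disc's centre (20 free under the bar). About 80 g. Origin: centre of the disc's underside; z up, x along the bar. None if absent today. Starts in any turret pocket, bar pointing any way
- filter_teal: a teal filter: black disc 64 dia x 8 thick, teal glass on top, and over it an aluminium bail handle: a level bar 58 long, 10 wide, 12 high on thin end posts, its centre 34 above the disc's underside, over the disc's centre (20 free under the bar). About 80 g. Origin: centre of the disc's underside; z up, x along the bar. None if absent today. Starts in any turret pocket, bar pointing any way
- case: the grey storage case, fixed to the bench, open on top: 130 (x) x 272 (y) x 55 high, walls and floor 5 thick. Origin: centre of its underside; its front (-x) faces the robot. Two dividers 20 high part it into three compartments 120 x 84, side by side along y, with floors and front patches coloured red (+y), amber (middle) and teal (-y)
- slot_red (a point): centre of the red compartment's floor, 5 above the bench; axes as the case's
- slot_amber (a point): centre of the amber compartment's floor, 5 above the bench; axes as the case's
- slot_teal (a point): centre of the teal compartment's floor, 5 above the bench; axes as the case's
- lid (a joint): angle of the case's lid, rad: 0 shut, about 1.7 standing open; it opens upward about the far rim. A stiff hinge: it stays where it is left and must be pushed all the way (about 2 N at its edge)
- lid_hinge (a point): middle of the lid's hinge line, on the case's far (+x) top rim, 55 above the bench; the hinge line runs along the case's y
- lid_edge (a point): middle of the lid's free edge, on its outer face. The lid is a grey frame with a clear window, 130 from hinge to edge, 272 wide, 8 thick; shut, it lies on the rim, its outer face 63 above the bench
- turnbutton (a joint): angle of the turnbutton in front of the case, rad: near 0 its wing lies along the front, clear of the lid; it grows CLOCKWISE seen from above to a stop at 1.571, where the wing points to +x of the case and lies over the lid's edge. Stays where it is left (friction about 0.06 N m)
- button_grip (a point): point on the turnbutton's vertical axis, 26 in front of the case's front wall, 94 above the bench. Its orange upright grip is 40 long, 12 thick, 30 high, along the case's y at joint 0 (x at 1.571); this point is 10 below the grip's top and 20 above the flat wing's top (wing 8 thick, reaching 46 from the axis)
- objective: a short upright aluminium microscope objective, 34 dia x 50 high; a bystander, to be left alone. Origin: centre of its underside
- lens_cap: a flat black round lens cap, 54 dia x 14 high; a bystander, to be left alone. Origin: centre of its underside
- driver: a green-handled screwdriver, 170 long, lying flat; a bystander, to be left alone. Origin: middle of the tool
- cleaner: a small closed bottle, 44 dia x 110 high, standing; a bystander, to be left alone. Origin: centre of its underside
- slide_box: a blue flat box, 85 x 60 x 30 high; a bystander, to be left alone. Origin: centre of its underside
- eyepiece: an upright black eyepiece, 40 dia x 60 high; a bystander, to be left alone. Origin: centre of its underside
- spacer: a brass disc, 60 dia x 20 high; a bystander, to be left alone. Origin: centre of its underside
Mind the look-alikes: they are no part of the job. What is shaped like the filter_teal but pink or purple is not meant.

How it is judged:
By the outcome, as a careful person would: the job done as asked, in the order asked, and still so for the second after the job is handed in, with the robot touching nothing.
Of filter_red, filter_amber, filter_teal only 2 to 3 are there at a start; the rules pass over those that are not, and their reading is None.
At some moment in a run one of filter_red, filter_amber, filter_teal may be knocked a few centimetres aside while the robot is not near it.
It also fails if it takes over 208 s, if anything falls off the work surface, if the arm or the gripper's body presses on something with over 40 N, if the wrist force passes 120 N, or if a joint passes its speed limit or range.

## Working session

There is one attempt and no reset: what is moved stays moved. The work goes in short steps, Python scripts to look and compute and a tool call to move; the robot and the scene stay as the last step left them, time stands still between calls to the robot, and variables do not carry over. Pictures are saved under pics/ and viewed, and the job is handed in when it is done.

Besides the shell and the picture viewer there is one more tool, called after "Call:" by a JSON object that holds its "name" and its "arguments". carry_out: Moves the arm, as the interface text tells. Its arguments: {"type":"object","properties":{"commands":{"type":"array"},"force":{"type":"number"}},"required":["commands"]}

```bash
mkdir -p pics; ls; cat > h.py <<'E'
import numpy as np, cv2
from cell import arm
from scipy.spatial.transform import Rotation as R
def save(c,n):
    im=arm.grab_frame(c); cv2.imwrite(f'pics/{n}.png',im[:,:,::-1]); return im
def Rq(q): return R.from_quat([q[1],q[2],q[3],q[0]])
def cam(c,st=None):
    k=arm.get_calibration(c)
    if 'cam_to_world' in k: return k,np.array(k['cam_to_world'])
    st=st or arm.observe()
    T=np.eye(4);T[:3,:3]=Rq(st['orientation']).as_matrix();T[:3,3]=st['tcp_pos']
    return k,T@np.array(k['T_tool_cam'])
def ray(c,uv,st=None):
    k,T=cam(c,st)
    d=np.array([(uv[0]-k['cx'])/k['fx'],-(uv[1]-k['cy'])/k['fy'],-1.])
    return T[:3,3],T[:3,:3]@d
def atz(c,uv,z,st=None):
    o,d=ray(c,uv,st); return o+d*(z-o[2])/d[2]
def proj(c,p,st=None):
    k,T=cam(c,st); q=np.linalg.inv(T)@np.append(p,1)
    return np.array([k['cx']+k['fx']*q[0]/-q[2],k['cy']-k['fy']*q[1]/-q[2]])
E
python3 - <<'E'
from h import *
s=arm.observe();print(s)
for c in('side','top','wrist'):
    save(c,c+'0'); k=arm.get_calibration(c); print(c,k)
E
```

```text
pics
{'time': 0.0, 'joint_pos': array([-1.46259528e+00,  2.59203101e-01,  2.07727521e-02,  1.33368303e+00,
       -2.07895825e-06,  1.41821722e+00]), 'joint_velocities': array([-0.00335059,  0.00221868,  0.00120762, -0.00166257, -0.00078632,
       -0.00179244]), 'joint_torque': array([-3.71515252e-04, -5.55638230e+01,  3.44528782e+01,  1.36737898e-02,
       -1.08515626e-04,  9.08599532e-06]), 'tcp_pos': array([ 141.78565098, -531.13318646,  230.66455771]), 'orientation': array([ 0.56044356,  0.43108105,  0.56108837, -0.43040909]), 'force': array([-0.41087563,  0.66939541,  0.98242581]), 'wrist_torque': array([-0.00430102,  0.02233802, -0.00648668]), 'opening': 85.4368034396647}
side {'fx': 579.3679824897654, 'fy': 579.3679824897654, 'cx': 316.86759660516316, 'cy': 241.13146377242097, 'cam_to_world': array([[ 8.28408435e-01,  3.52616737e-01, -4.35202139e-01,
        -1.48971641e+02],
       [-5.60117700e-01,  5.25334669e-01, -6.40540121e-01,
        -1.01087996e+03],
       [ 2.76160452e-03,  7.74393261e-01,  6.32698547e-01,
         1.06456023e+03],
       [ 0.00000000e+00,  0.0000
[... 281 characters left out ...]
-01,  5.05298956e-03, -5.34160447e-04,
        -3.87741405e+01],
       [-1.84590935e-04,  6.89297673e-02,  9.97621498e-01,
         1.32053490e+03],
       [ 0.00000000e+00,  0.00000000e+00,  0.00000000e+00,
         1.00000000e+00]])}
wrist {'fx': 412.4682554628115, 'fy': 412.4682554628115, 'cx': 319.1130200435046, 'cy': 237.34864079490455, 'T_tool_cam': array([[ 2.75970400e-04,  2.73863562e-01, -9.61768513e-01,
        -1.42053838e+02],
       [-1.18585429e-03,  9.61767963e-01,  2.73863065e-01,
         7.02951928e+01],
       [ 9.99999259e-01,  1.06493922e-03,  5.90181769e-04,
        -5.37162088e-01],
       [ 0.00000000e+00,  0.00000000e+00,  0.00000000e+00,
         1.00000000e+00]])}
```

View pics/top0.png

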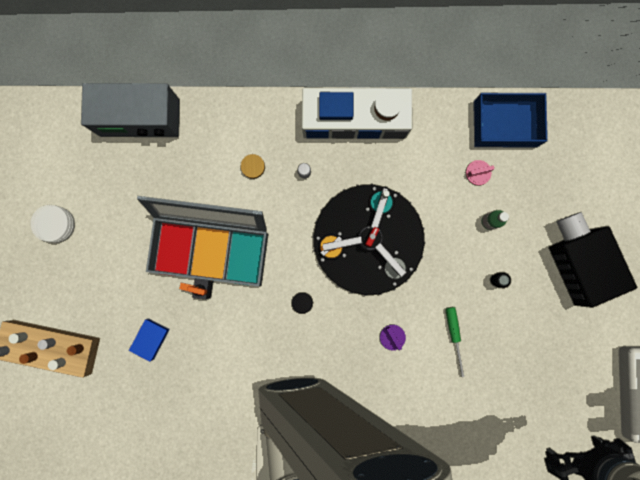

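View pics/side0.png

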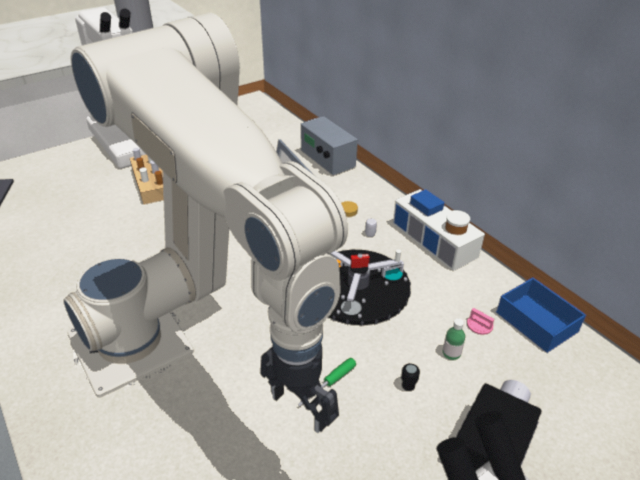

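The top view shows amber near (331,246), teal near (382,202), a grey spot at (395,267), and the case at (207,250) with its lid open. I'll zoom in and measure.

```bash
python3 - <<'E'
from h import *
im=cv2.imread('pics/top0.png')
a=cv2.resize(im[170:310,290:450],None,fx=4.5,fy=4.2,interpolation=cv2.INTER_CUBIC)
cv2.imwrite('pics/t1.png',cv2.resize(im[175:305,300:440],(700,590),interpolation=cv2.INTER_CUBIC))
cv2.imwrite('pics/c1.png',cv2.resize(im[185:310,130:280],(720,600),interpolation=cv2.INTER_CUBIC))
arm.grab_frame('top')
hs={'turret':0,'knob_grip':100,'spider_peg':92,'filter_red':20,'filter_amber':20,'filter_teal':20,'case':0,'slot_red':5,'slot_amber':5,'slot_teal':5,'lid_hinge':55,'lid_edge':180,'button_grip':94}
for n,z in hs.items():
    r=arm.pinpoint('top',n)
    for d in r[:3]: print(n,round(d['score'],2),np.round(d['xy'],1),np.round(atz('top',d['xy'],z),1))
print(arm.observe()['time'])
E
```

```text
turret 0.96 [367.4 237.2] [ 571.4 -151.9    0. ]
turret 0.64 [488.3 223.2] [ 607.9 -453.     0. ]
knob_grip 0.6 [371.9 233.9] [ 571.7 -153.7  100. ]
knob_grip 0.28 [490.3 223.1] [ 598.  -426.3  100. ]
spider_peg 0.59 [385.3 193.8] [ 666.  -185.7   92. ]
filter_red 0.35 [375.2 199.3] [ 663.5 -169.5   20. ]
filter_amber 0.58 [333.6 247.6] [544.  -67.5  20. ]
filter_amber 0.28 [368.4 237.8] [ 568.5 -152.6   20. ]
filter_teal 0.9 [377.7 201.5] [ 658.1 -175.6   20. ]
filter_teal 0.78 [395.1 336.3] [ 330.1 -217.    20. ]
filter_teal 0.59 [479.4 173.2] [ 729.8 -426.8   20. ]
case 0.65 [209.7 254.7] [525.9 239.3   0. ]
slot_red 0.77 [176.4 249.3] [538.7 320.8   5. ]
slot_amber 0.57 [210.  252.5] [531.2 237.6   5. ]
slot_teal 0.52 [383.3 198.1] [ 668.8 -191.1    5. ]
lid_hinge 0.8 [211.1 222.5] [600.7 225.9  55. ]
lid_hinge 0.3 [453. 341.] [ 323.7 -348.2   55. ]
lid_edge 0.66 [199.3 204. ] [628.  225.9 180. ]
button_grip 0.59 [192.4 293.5] [433.  257.4  94. ]
0.85
```

View pics/t1.png

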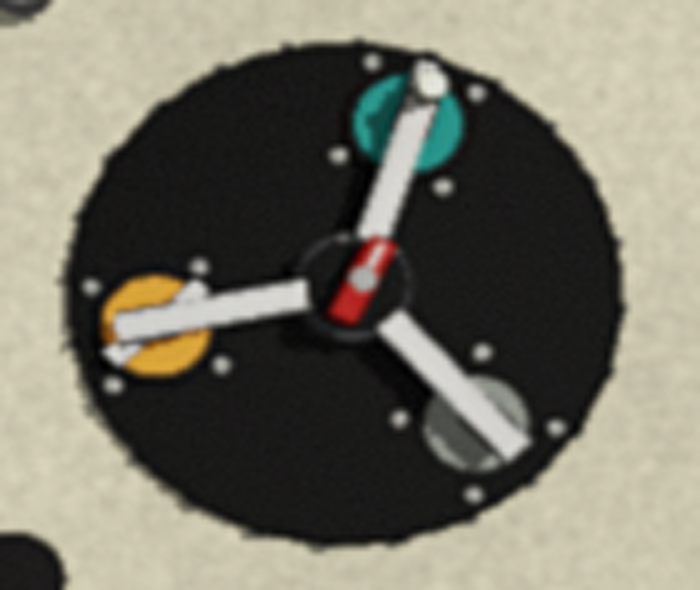

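View pics/c1.png

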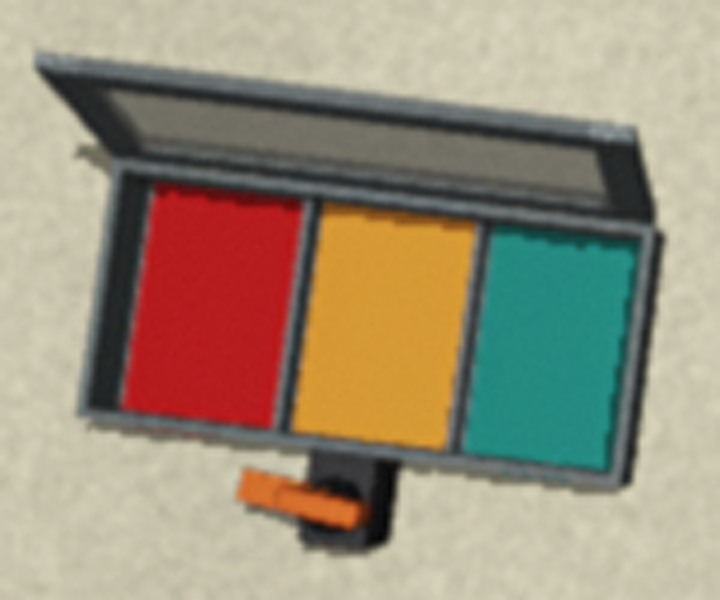

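```bash
cat >> h.py <<'E'
def ang(v): return np.degrees(np.arctan2(v[1],v[0]))
def psi(st=None):
    st=st or arm.observe(); return ang(Rq(st['orientation']).as_matrix()[:,2])
def go(p,ps=None,st=None):
    "shift in tool axes (m) and yaw deg to world TCP p, jaw dir angle ps"
    st=st or arm.observe(); M=Rq(st['orientation']).as_matrix()
    d=M.T@(np.array(p)-st['tcp_pos'])/1000
    y=0
    if ps is not None:
        y=-((ps-ang(M[:,2])+180)%360-180)
    print('go dx,dy,dz',np.round(d,4),'yaw',round(y,1),'alt',round(y-180 if y>0 else y+180,1),'q6',round(st['joint_pos'][5],2),'t',round(st['time'],2))
E
python3 - <<'E'
from h import *
s=arm.observe();M=Rq(s['orientation']).as_matrix();print(np.round(M,3),psi(s))
p=np.array([571.5-60*np.cos(np.radians(0)),-152.5,300])
go([500,-130,330],71,s)
E
```

```text
[[ 0.     0.966  0.258]
 [-0.     0.258 -0.966]
 [-1.     0.     0.   ]] -75.05852504487092
go dx,dy,dz [-0.0987  0.4496 -0.2955] yaw -146.1 alt 33.9 q6 1.42 t 0.85
```

```bash
python3 - <<'E'
from h import *
go([571,-152,300],71)
E
```

```text
go dx,dy,dz [-0.0687  0.5125 -0.2559] yaw -146.1 alt 33.9 q6 1.42 t 0.85
```

Call:
{"name": "carry_out", "arguments": {"commands": [{"dx": -0.07,"dy": 0.0,"dz": 0.0,"yaw": -10,"gripper": 1},{"dx": -0.07,"dy": 0.05,"dz": -0.025,"yaw": -20},{"dx": -0.07,"dy": 0.1,"dz": -0.05,"yaw": -30},{"dx": -0.07,"dy": 0.15,"dz": -0.075,"yaw": -40},{"dx": -0.07,"dy": 0.2,"dz": -0.1,"yaw": -50},{"dx": -0.07,"dy": 0.25,"dz": -0.125,"yaw": -60},{"dx": -0.07,"dy": 0.3,"dz": -0.15,"yaw": -70},{"dx": -0.07,"dy": 0.35,"dz": -0.175,"yaw": -80},{"dx": -0.07,"dy": 0.4,"dz": -0.2,"yaw": -90},{"dx": -0.07,"dy": 0.45,"dz": -0.225,"yaw": -100},{"dx": -0.07,"dy": 0.5125,"dz": -0.256,"yaw": -110},{"dx": -0.07,"dy": 0.5125,"dz": -0.256,"yaw": -120},{"dx": -0.07,"dy": 0.5125,"dz": -0.256,"yaw": -130},{"dx": -0.07,"dy": 0.5125,"dz": -0.256,"yaw": -140},{"dx": -0.07,"dy": 0.5125,"dz": -0.256,"yaw": -146},{"dx": -0.07,"dy": 0.5125,"dz": -0.256,"yaw": -146}]}}

```text
$.commands[1]: bad value
```

Call:
{"name": "carry_out", "arguments": {"commands": [{"dx": -0.07,"dy": 0.0,"dz": 0.0,"yaw": -10,"gripper": 1},{"dx": -0.07,"dy": 0.05,"dz": -0.025,"yaw": -20,"gripper": 1},{"dx": -0.07,"dy": 0.1,"dz": -0.05,"yaw": -30,"gripper": 1},{"dx": -0.07,"dy": 0.15,"dz": -0.075,"yaw": -40,"gripper": 1},{"dx": -0.07,"dy": 0.2,"dz": -0.1,"yaw": -50,"gripper": 1},{"dx": -0.07,"dy": 0.25,"dz": -0.125,"yaw": -60,"gripper": 1},{"dx": -0.07,"dy": 0.3,"dz": -0.15,"yaw": -70,"gripper": 1},{"dx": -0.07,"dy": 0.35,"dz": -0.175,"yaw": -80,"gripper": 1},{"dx": -0.07,"dy": 0.4,"dz": -0.2,"yaw": -90,"gripper": 1},{"dx": -0.07,"dy": 0.45,"dz": -0.225,"yaw": -100,"gripper": 1},{"dx": -0.07,"dy": 0.5125,"dz": -0.256,"yaw": -110,"gripper": 1},{"dx": -0.07,"dy": 0.5125,"dz": -0.256,"yaw": -120,"gripper": 1},{"dx": -0.07,"dy": 0.5125,"dz": -0.256,"yaw": -130,"gripper": 1},{"dx": -0.07,"dy": 0.5125,"dz": -0.256,"yaw": -140,"gripper": 1},{"dx": -0.07,"dy": 0.5125,"dz": -0.256,"yaw": -146,"gripper": 1},{"dx": -0.07,"dy": 0.5125,"dz": -0.256,"yaw": -146,"gripper": 1}]}}

```text
time: 2.85
tcp_pos: [571.0, -151.9, 301.2]
orientation: [0.576, -0.41, 0.576, 0.41]
force: [0.7, 0.6, 0.0]
opening: 85.6
```

```bash
python3 - <<'E'
from h import *
st=arm.observe();print(psi(st),st['joint_pos'])
save('wrist','w1')
for n,z in {'turret':0,'knob_grip':100,'spider_peg':92,'filter_red':20,'filter_amber':20,'filter_teal':20}.items():
    for d in arm.pinpoint('wrist',n)[:2]: print(n,round(d['score'],2),np.round(d['xy'],1),np.round(atz('wrist',d['xy'],z,st),1))
E
```

```text
70.89976884708356 [-4.01926692e-01  3.23547820e-01  2.89622827e-01  1.53691099e+00
 -8.44429439e-06 -6.85647702e-02]
turret 0.87 [319.3 182. ] [ 566.9 -149.2    0. ]
knob_grip 0.9 [313.2 198.7] [ 564.8 -154.   100. ]
spider_peg 0.68 [318.1 309.6] [ 666.4 -185.1   92. ]
filter_amber 0.59 [396.9 137.2] [547.3 -60.4  20. ]
filter_teal 0.84 [317.6 271.3] [ 655.9 -182.1   20. ]
filter_teal 0.57 [25.  13.2] [ 327.4 -353.8   20. ]
```

View pics/w1.png

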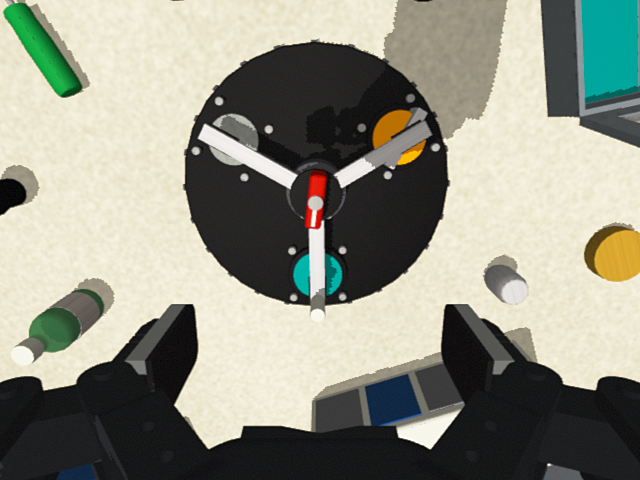

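```bash
cat >> h.py <<'E'
def rectify(im,c,z,cx,cy,half,s=0.5,st=None):
    "world-plane image; col -> y decreasing... u=(x-cx+half)/s , v=(y-cy+half)/s"
    n=int(2*half/s)
    src=np.float32([[cx-half,cy-half],[cx+half,cy-half],[cx+half,cy+half],[cx-half,cy+half]])
    px=np.float32([proj(c,[a,b,z],st) for a,b in src])
    H=cv2.getPerspectiveTransform(px,np.float32([[0,0],[n,0],[n,n],[0,n]]))
    return cv2.warpPerspective(im,H,(n,n))
E
python3 - <<'E'
from h import *
st=arm.observe()
im=cv2.imread('pics/w1.png')
for a in [(318,172),(313,226),(315,203)]: print(atz('wrist',a,110,st))
a,b=atz('wrist',(318,172),110,st),atz('wrist',(313,226),110,st);print('wing',ang(b-a),np.linalg.norm(b-a))
r=rectify(im,'wrist',20,571,-152,150,0.5,st)
m=(r.max(2)<60).astype(np.uint8)
m=cv2.morphologyEx(m,cv2.MORPH_OPEN,np.ones((5,5)))
cs,_=cv2.findContours(m,0,2); c=max(cs,key=cv2.contourArea)
(x,y),rad=cv2.minEnclosingCircle(c); print(571-150+x*.5,-152-150+y*.5,rad*.5)
cv2.imwrite('pics/r1.png',r)
# red wing
r2=rectify(im,'wrist',110,571,-152,60,0.2,st)
h=cv2.cvtColor(r2,cv2.COLOR_BGR2HSV); mm=((h[...,1]>180)&(h[...,2]>100)&((h[...,0]<8)|(h[...,0]>172))).astype(np.uint8)
cs,_=cv2.findContours(mm,0,2); c=max(cs,key=cv2.contourArea); R_=cv2.minAreaRect(c); print(R_, 571-60+R_[0][0]*.2,-152-60+R_[0][1]*.2)
cv2.imwrite('pics/r2.png',r2)
# spider arm tops z=70
r3=rectify(im,'wrist',70,571,-152,150,0.5,st); cv2.imwrite('pics/r3.png',r3)
E
```

```text
[ 543.79462582 -142.46563168  110.        ]
[ 584.72735701 -161.14732998  110.        ]
[ 566.89311097 -153.12423805  110.        ]
wing -24.53195581205774 44.99438113502686
565.7774200439453 -152.27682495117188 136.074951171875
((220.61085510253906, 321.78961181640625), (69.58780670166016, 110.87435913085938), 64.65382385253906) 555.1221710205078 -147.64207763671874
```

View pics/r1.png

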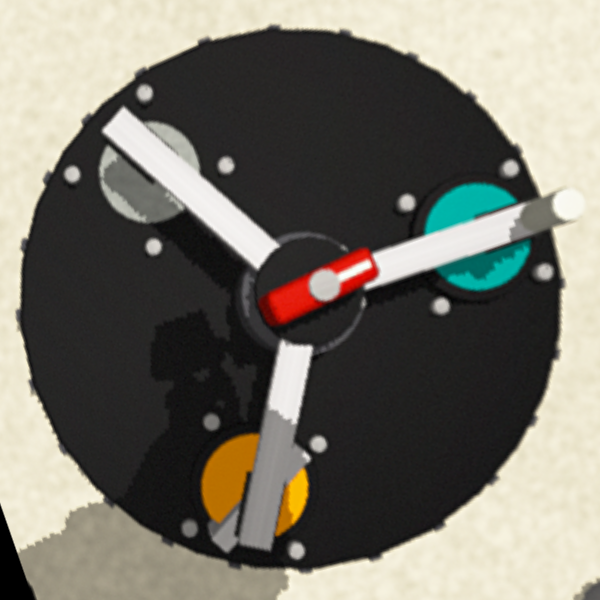

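View pics/r2.png

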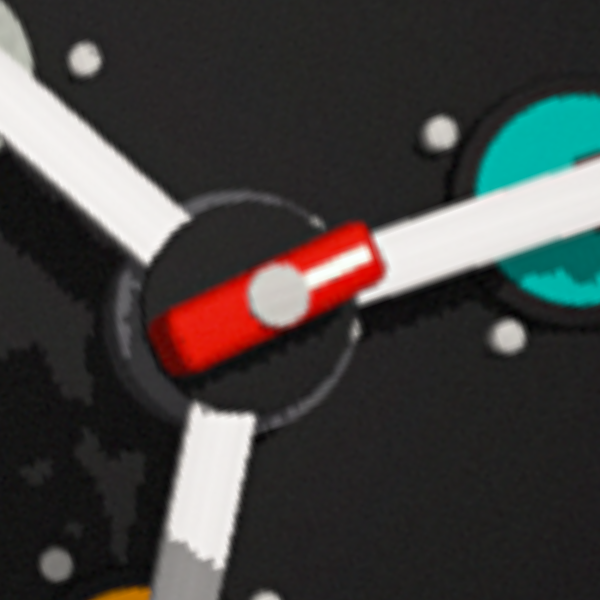

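```bash
python3 - <<'E'
from h import *
go([567,-152.5,150],65.5)
E
```

```text
go dx,dy,dz [ 0.1513  0.0036 -0.0018] yaw 5.4 alt -174.6 q6 -0.07 t 3.2
```

Call:
{"name": "carry_out", "arguments": {"commands": [{"dx": 0.05,"dy": -0.0036,"dz": -0.0018,"yaw": 5.4,"gripper": 1},{"dx": 0.1,"dy": -0.0036,"dz": -0.0018,"yaw": 5.4,"gripper": 1},{"dx": 0.15,"dy": -0.0036,"dz": -0.0018,"yaw": 5.4,"gripper": 1},{"dx": 0.15,"dy": -0.0036,"dz": -0.0018,"yaw": 5.4,"gripper": 1},{"dx": 0.15,"dy": -0.0036,"dz": -0.0018,"yaw": 5.4,"gripper": 1}]}}

```text
time: 3.82
tcp_pos: [574.6, -155.2, 153.3]
orientation: [0.595, -0.383, 0.594, 0.382]
force: [0.1, 0.6, 0.9]
opening: 85.4
```

```bash
python3 - <<'E'
from h import *
st=arm.observe();print(psi(st),st['tcp_pos'])
save('wrist','w2')
for n,z in {'knob_grip':100,'spider_peg':92}.items():
    for d in arm.pinpoint('wrist',n)[:2]: print(n,round(d['score'],2),np.round(d['xy'],1),np.round(atz('wrist',d['xy'],z,st),1))
E
```

```text
65.52924901167506 [ 574.63769773 -155.1698525   153.31094355]
knob_grip 0.9 [316.6 246.5] [ 566.5 -151.9  100. ]
spider_peg 0.87 [334.8 411.1] [ 664.6 -185.2   92. ]
```

View pics/w2.png

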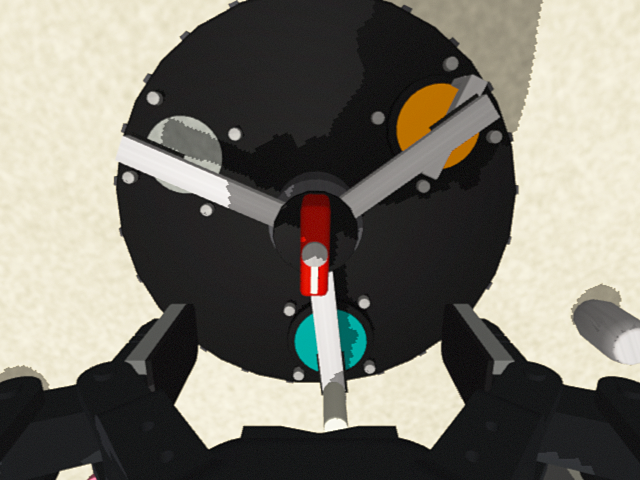

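```bash
python3 - <<'E'
from h import *
go([566.3,-152.2,82],65.5)
E
```

```text
go dx,dy,dz [ 0.0716  0.0093 -0.0008] yaw 0.0 alt -180.0 q6 0.02 t 3.98
```

Call:
{"name": "carry_out", "arguments": {"commands": [{"dx": 0.02,"dy": 0.0093,"dz": -0.0008,"yaw": 0,"gripper": 1},{"dx": 0.0715,"dy": 0.0093,"dz": -0.0008,"yaw": 0,"gripper": 1},{"dx": 0.0715,"dy": 0.0093,"dz": -0.0008,"yaw": 0,"gripper": 1},{"dx": 0.0715,"dy": 0.0093,"dz": -0.0008,"yaw": 0,"gripper": 0},{"dx": 0.0715,"dy": 0.0093,"dz": -0.0008,"yaw": 0,"gripper": 0},{"dx": 0.0715,"dy": 0.0093,"dz": -0.0008,"yaw": 0,"gripper": 0},{"dx": 0.0715,"dy": 0.0093,"dz": -0.0008,"yaw": 0,"gripper": 0},{"dx": 0.0715,"dy": 0.0093,"dz": -0.0008,"yaw": 0,"gripper": 0}], "force": 40}}

```text
time: 4.97
tcp_pos: [565.0, -152.9, 80.8]
orientation: [0.594, -0.383, 0.595, 0.382]
force: [-3.3, -4.6, 6.4]
opening: 13.1
```

```bash
python3 - <<'E'
from h import *
st=arm.observe();print(psi(st),st)
E
```

```text
65.49163021303343 {'time': 4.975, 'joint_pos': array([-0.40642641,  0.39863038, -0.16821824,  1.00253845, -0.00232759,
        0.02132202]), 'joint_velocities': array([-0.00087404, -0.00145151, -0.0009638 ,  0.00169302,  0.00145998,
       -0.00113584]), 'joint_torque': array([  3.67850907, -59.44943547,  29.44601834,  -0.47544591,
         1.64782438,  -0.07287676]), 'tcp_pos': array([ 564.95773359, -152.88437764,   80.75759725]), 'orientation': array([ 0.59432734, -0.38335643,  0.59513557,  0.38161041]), 'force': array([-3.34687027, -4.61411057,  6.42999693]), 'wrist_torque': array([-0.93570886,  0.7028269 ,  0.00728713]), 'opening': 13.068097323059298}
```

Call:
{"name": "carry_out", "arguments": {"commands": [{"dx": -0.0003,"dy": 0,"dz": 0,"yaw": 10,"gripper": 0},{"dx": -0.0006,"dy": 0,"dz": 0,"yaw": 20,"gripper": 0},{"dx": -0.0009,"dy": 0,"dz": 0,"yaw": 30,"gripper": 0},{"dx": -0.0012,"dy": 0,"dz": 0,"yaw": 40,"gripper": 0},{"dx": -0.0016,"dy": 0,"dz": 0,"yaw": 50,"gripper": 0},{"dx": -0.0019,"dy": 0,"dz": 0,"yaw": 60,"gripper": 0}]}}

```text
time: 5.72
tcp_pos: [565.9, -152.4, 82.7]
orientation: [0.707, -0.033, 0.706, 0.032]
force: [0.8, -2.2, 2.7]
opening: 13.2
```

```bash
python3 - <<'E'
from h import *
st=arm.observe();print(psi(st),st['tcp_pos'],st['force'],st['wrist_torque'],st['joint_pos'][5])
E
```

```text
5.207385695467162 [ 565.8978357  -152.4443515    82.66583371] [ 0.82400318 -2.15618396  2.72304863] [-0.51611186 -0.39814948  0.15631203] 1.0739502295830403
```

Call:
{"name": "carry_out", "arguments": {"commands": [{"dx": -0.0003,"dy": 0,"dz": 0,"yaw": 10,"gripper": 0},{"dx": -0.0006,"dy": 0,"dz": 0,"yaw": 20,"gripper": 0},{"dx": -0.0009,"dy": 0,"dz": 0,"yaw": 30,"gripper": 0},{"dx": -0.0012,"dy": 0,"dz": 0,"yaw": 40,"gripper": 0},{"dx": -0.0016,"dy": 0,"dz": 0,"yaw": 50,"gripper": 0},{"dx": -0.0019,"dy": 0,"dz": 0,"yaw": 60,"gripper": 0},{"dx": -0.0022,"dy": 0,"dz": 0,"yaw": 70,"gripper": 0},{"dx": -0.0025,"dy": 0,"dz": 0,"yaw": 80,"gripper": 0},{"dx": -0.0028,"dy": 0,"dz": 0,"yaw": 90,"gripper": 0},{"dx": -0.0031,"dy": 0,"dz": 0,"yaw": 100,"gripper": 0},{"dx": -0.0031,"dy": 0,"dz": 0,"yaw": 100,"gripper": 0}]}}

```text
time: 7.1
tcp_pos: [566.9, -153.7, 85.9]
orientation: [0.481, 0.52, 0.477, -0.52]
force: [5.3, -7.8, -0.2]
opening: 13.4
```

```bash
python3 - <<'E'
from h import *
st=arm.observe();print(psi(st),st['tcp_pos'],st['force'],st['wrist_torque'],st['joint_pos'][5])
E
```

```text
-94.66145829272106 [ 566.89024153 -153.73679531   85.88695167] [ 5.34028759 -7.77146935 -0.22173737] [-1.66379628 -1.0173778  -0.10172709] 2.8163365178526623
```

Call:
{"name": "carry_out", "arguments": {"commands": [{"dx": 0,"dy": 0,"dz": 0,"yaw": 0,"gripper": 1},{"dx": 0,"dy": 0,"dz": 0,"yaw": 0,"gripper": 1},{"dx": 0,"dy": 0,"dz": 0,"yaw": 0,"gripper": 1},{"dx": -0.045,"dy": 0,"dz": 0,"yaw": 0,"gripper": 1},{"dx": -0.045,"dy": 0,"dz": 0,"yaw": -10,"gripper": 1},{"dx": -0.045,"dy": 0,"dz": 0,"yaw": -20,"gripper": 1},{"dx": -0.045,"dy": 0,"dz": 0,"yaw": -30,"gripper": 1},{"dx": -0.045,"dy": 0,"dz": 0,"yaw": -40,"gripper": 1},{"dx": -0.045,"dy": 0,"dz": 0,"yaw": -50,"gripper": 1},{"dx": -0.045,"dy": 0,"dz": 0,"yaw": -60,"gripper": 1},{"dx": -0.045,"dy": 0,"dz": 0,"yaw": -70,"gripper": 1},{"dx": -0.045,"dy": 0,"dz": 0,"yaw": -80,"gripper": 1},{"dx": -0.045,"dy": 0,"dz": 0,"yaw": -90,"gripper": 1},{"dx": -0.045,"dy": 0,"dz": 0,"yaw": -100,"gripper": 1},{"dx": -0.045,"dy": 0,"dz": 0,"yaw": -110,"gripper": 1},{"dx": -0.045,"dy": 0,"dz": 0,"yaw": -120,"gripper": 1},{"dx": -0.045,"dy": 0,"dz": 0,"yaw": -130,"gripper": 1},{"dx": -0.045,"dy": 0,"dz": 0,"yaw": -140,"gripper": 1},{"dx": -0.045,"dy": 0,"dz": 0,"yaw": -150,"gripper": 1},{"dx": -0.045,"dy": 0,"dz": 0,"yaw": -160,"gripper": 1}]}}

```text
time: 9.6
tcp_pos: [564.9, -151.5, 129.7]
orientation: [0.593, -0.384, 0.593, 0.385]
force: [0.7, 0.3, 0.2]
opening: 85.3
```

```bash
python3 - <<'E'
from h import *
st=arm.observe();print(psi(st),st['tcp_pos'],st['joint_pos'][5])
im=save('wrist','w3')[:,:,::-1]
for n,z in {'knob_grip':105}.items():
    for d in arm.pinpoint('wrist',n)[:2]: print(n,round(d['score'],2),np.round(d['xy'],1),np.round(atz('wrist',d['xy'],z,st),1))
go([566.3,-152.7,85.5],85.3)
E
```

```text
65.88615991693754 [ 564.87167821 -151.46047034  129.71988353] 0.015416402549225878
knob_grip 0.97 [316.8 288.7] [ 566.2 -152.2  105. ]
go dx,dy,dz [ 0.0442 -0.0018 -0.0005] yaw -19.6 alt 160.4 q6 0.02 t 9.7
```

View pics/w3.png

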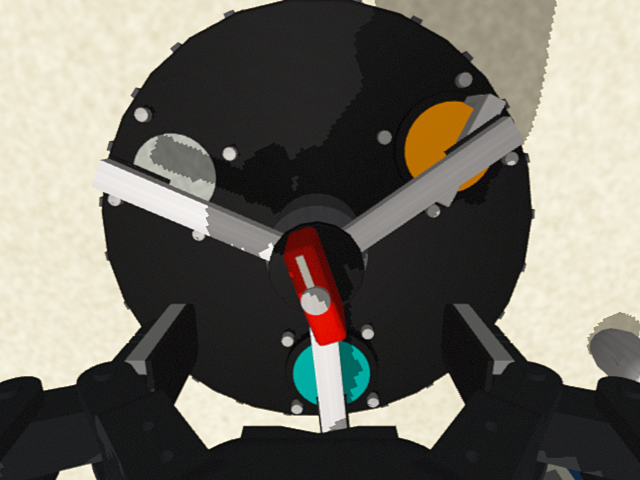

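Call:
{"name": "carry_out", "arguments": {"commands": [{"dx": 0,"dy": -0.0018,"dz": -0.0005,"yaw": -10,"gripper": 1},{"dx": 0,"dy": -0.0018,"dz": -0.0005,"yaw": -19.6,"gripper": 1},{"dx": 0.044,"dy": -0.0018,"dz": -0.0005,"yaw": -19.6,"gripper": 1},{"dx": 0.044,"dy": -0.0018,"dz": -0.0005,"yaw": -19.6,"gripper": 1},{"dx": 0.044,"dy": -0.0018,"dz": -0.0005,"yaw": -19.6,"gripper": 0},{"dx": 0.044,"dy": -0.0018,"dz": -0.0005,"yaw": -19.6,"gripper": 0},{"dx": 0.044,"dy": -0.0018,"dz": -0.0005,"yaw": -19.6,"gripper": 0},{"dx": 0.044,"dy": -0.0018,"dz": -0.0005,"yaw": -19.6,"gripper": 0},{"dx": 0.044,"dy": -0.0018,"dz": -0.0005,"yaw": -19.6,"gripper": 0},{"dx": 0.0437,"dy": -0.0018,"dz": -0.0005,"yaw": -10,"gripper": 0},{"dx": 0.0434,"dy": -0.0018,"dz": -0.0005,"yaw": 0,"gripper": 0},{"dx": 0.0431,"dy": -0.0018,"dz": -0.0005,"yaw": 10,"gripper": 0},{"dx": 0.0428,"dy": -0.0018,"dz": -0.0005,"yaw": 20,"gripper": 0},{"dx": 0.0425,"dy": -0.0018,"dz": -0.0005,"yaw": 30,"gripper": 0},{"dx": 0.0422,"dy": -0.0018,"dz": -0.0005,"yaw": 40,"gripper": 0},{"dx": 0.0422,"dy": -0.0018,"dz": -0.0005,"yaw": 45,"gripper": 0}]}}

```text
time: 11.7
tcp_pos: [566.3, -154.1, 88.5]
orientation: [0.696, -0.125, 0.696, 0.123]
force: [-4.9, -7.1, 8.6]
opening: 13.5
```

```bash
python3 - <<'E'
from h import *
st=arm.observe();print(psi(st),st['tcp_pos'],st['force'],st['wrist_torque'],st['joint_pos'][5],st['joint_torque'][5])
E
```

```text
20.26121274628522 [ 566.34341842 -154.14411163   88.54107254] [-4.93437112 -7.06547902  8.57771118] [-1.23960052  0.94116565  0.18439752] 0.8096904055801246 -0.4207716789096594
```

Call:
{"name": "carry_out", "arguments": {"commands": [{"dx": -0.0002,"dy": 0,"dz": 0,"yaw": 3,"gripper": 0},{"dx": -0.0003,"dy": 0,"dz": 0,"yaw": 6,"gripper": 0},{"dx": -0.0003,"dy": 0,"dz": 0,"yaw": 9,"gripper": 0},{"dx": -0.0003,"dy": 0,"dz": 0,"yaw": 9,"gripper": 0}]}}

```text
time: 12.2
tcp_pos: [566.2, -154.2, 88.8]
orientation: [0.704, -0.071, 0.704, 0.069]
force: [-4.6, -6.9, 7.4]
opening: 13.4
```

```bash
python3 - <<'E'
from h import *
st=arm.observe();print(psi(st),st['tcp_pos'],st['force'],st['wrist_torque'],st['joint_pos'][5],st['joint_torque'][5])
E
```

```text
11.43786888558184 [ 566.21575868 -154.19333784   88.8074104 ] [-4.60313925 -6.85112365  7.41271249] [-1.31162162  0.95268294 -0.09591039] 0.9635882184218602 0.2537971828132868
```

Call:
{"name": "carry_out", "arguments": {"commands": [{"dx": -0.0001,"dy": 0,"dz": 0,"yaw": 2,"gripper": 0},{"dx": -0.0001,"dy": 0,"dz": 0,"yaw": 4,"gripper": 0},{"dx": -0.0001,"dy": 0,"dz": 0,"yaw": 4,"gripper": 0}]}}

```text
time: 12.58
tcp_pos: [566.2, -154.2, 88.9]
orientation: [0.705, -0.048, 0.706, 0.046]
force: [-5.1, -7.0, 7.8]
opening: 13.4
```

```bash
python3 - <<'E'
from h import *
st=arm.observe();print(psi(st),st['tcp_pos'],st['force'],st['wrist_torque'],st['joint_pos'][5],st['joint_torque'][5])
E
```

```text
7.560026538934452 [ 566.18104582 -154.20453216   88.87225831] [-5.13523171 -7.02295661  7.80186007] [-1.58760277  0.99969495  1.2861956 ] 1.03143518753649 1.510179452598095
```

Call:
{"name": "carry_out", "arguments": {"commands": [{"dx": 0,"dy": 0,"dz": 0,"yaw": 0,"gripper": 1},{"dx": 0,"dy": 0,"dz": 0,"yaw": 0,"gripper": 1},{"dx": 0,"dy": 0,"dz": 0,"yaw": 0,"gripper": 1},{"dx": -0.06,"dy": 0,"dz": 0,"yaw": 0,"gripper": 1},{"dx": -0.11,"dy": 0,"dz": 0,"yaw": -10,"gripper": 1},{"dx": -0.11,"dy": 0,"dz": 0,"yaw": -20,"gripper": 1},{"dx": -0.11,"dy": 0,"dz": 0,"yaw": -30,"gripper": 1},{"dx": -0.11,"dy": 0,"dz": 0,"yaw": -40,"gripper": 1},{"dx": -0.11,"dy": 0,"dz": 0,"yaw": -50,"gripper": 1},{"dx": -0.11,"dy": 0,"dz": 0,"yaw": -60,"gripper": 1},{"dx": -0.11,"dy": 0,"dz": 0,"yaw": -64,"gripper": 1},{"dx": -0.11,"dy": 0,"dz": 0,"yaw": -64,"gripper": 1}]}}

```text
time: 14.08
tcp_pos: [566.4, -152.7, 197.8]
orientation: [0.574, -0.413, 0.574, 0.413]
force: [1.5, -0.4, -0.5]
opening: 85.2
```

```bash
python3 - <<'E'
from h import *
st=arm.observe();print(psi(st),st['tcp_pos'],st['joint_pos'][5])
save('wrist','w4')
for n,z in {'knob_grip':107.5,'spider_peg':99.5}.items():
    for d in arm.pinpoint('wrist',n)[:2]: 
        p=atz('wrist',d['xy'],z,st); print(n,round(d['score'],2),np.round(d['xy'],1),np.round(p,1))
go([665.7,-186,135],71.5)
E
```

```text
71.51506898607482 [ 566.43739672 -152.69489285  197.84154824] -0.08377822199637026
knob_grip 0.56 [316.3 240.9] [ 565.5 -153.2  107.5]
spider_peg 0.78 [317.  385.8] [ 664.5 -186.1   99.5]
go dx,dy,dz [ 6.290e-02 -1.047e-01  1.000e-04] yaw -0.0 alt 180.0 q6 -0.08 t 14.22
```

View pics/w4.png

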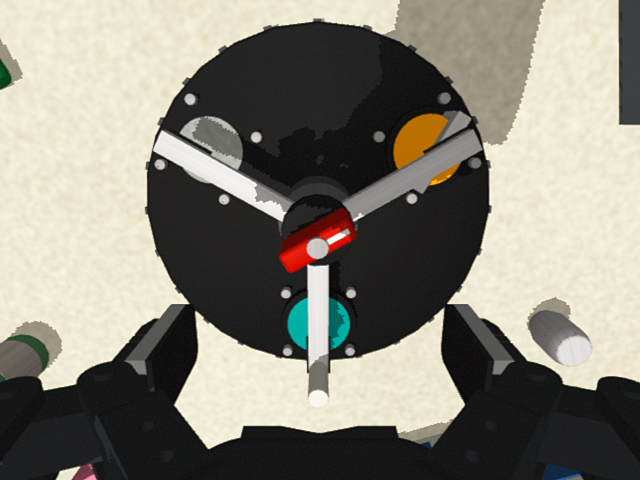

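Call:
{"name": "carry_out", "arguments": {"commands": [{"dx": 0,"dy": -0.05,"dz": 0,"yaw": 0,"gripper": 1},{"dx": 0.03,"dy": -0.104,"dz": 0,"yaw": 0,"gripper": 1},{"dx": 0.06,"dy": -0.104,"dz": 0,"yaw": 0,"gripper": 1},{"dx": 0.09,"dy": -0.104,"dz": 0,"yaw": 0,"gripper": 1},{"dx": 0.1135,"dy": -0.104,"dz": 0,"yaw": 0,"gripper": 1},{"dx": 0.1135,"dy": -0.104,"dz": 0,"yaw": 0,"gripper": 1},{"dx": 0.1135,"dy": -0.104,"dz": 0,"yaw": 0,"gripper": 0.3},{"dx": 0.1135,"dy": -0.104,"dz": 0,"yaw": 0,"gripper": 0.0},{"dx": 0.1135,"dy": -0.104,"dz": 0,"yaw": 0,"gripper": 0.0},{"dx": 0.1135,"dy": -0.104,"dz": 0,"yaw": 0,"gripper": 0.0},{"dx": 0.1135,"dy": -0.104,"dz": 0,"yaw": 0,"gripper": 0.0}], "force": 25}}

```text
time: 15.6
tcp_pos: [665.2, -186.2, 84.9]
orientation: [0.574, -0.414, 0.574, 0.413]
force: [-1.1, -2.4, 2.7]
opening: 13.1
```

```bash
python3 - <<'E'
from h import *
st=arm.observe();print(psi(st),st['tcp_pos'],st['force'],st['wrist_torque'],st['joint_pos'][5],st['opening'])
c=np.array([566.0,-152.8]);p=st['tcp_pos'][:2];print(np.linalg.norm(p-c),ang(p-c))
M=Rq(st['orientation']).as_matrix()
r=105;a0=np.radians(ang(p-c))
for k in range(0,66,6):
    a=a0-np.radians(k); q=c+np.linalg.norm(p-c)*np.array([np.cos(a),np.sin(a)]); d=M.T@np.append(q-p,0)
    print(k,np.round(d/1000,4))
E
```

```text
71.52655316652138 [ 665.19231031 -186.18983048   84.94176948] [-1.14086586 -2.36984049  2.71870023] [-0.34145543  0.08938928 -0.02721849] -0.07159775120345256 13.10739068596904
104.6613357624931 -18.60411442796417
0 [0. 0. 0.]
6 [ 0.      0.0006 -0.0109]
12 [ 0.      0.0023 -0.0218]
18 [ 0.      0.0052 -0.0323]
24 [ 0.      0.0091 -0.0425]
30 [ 0.      0.0141 -0.0523]
36 [ 0.      0.0201 -0.0615]
42 [ 0.     0.027 -0.07 ]
48 [ 0.      0.0348 -0.0777]
54 [ 0.      0.0433 -0.0846]
60 [ 0.      0.0525 -0.0905]
```

Call:
{"name": "carry_out", "arguments": {"commands": [{"dx": 0,"dy": 0.0006,"dz": -0.0109,"yaw": 6,"gripper": 0},{"dx": 0,"dy": 0.0023,"dz": -0.0218,"yaw": 12,"gripper": 0},{"dx": 0,"dy": 0.0052,"dz": -0.0323,"yaw": 18,"gripper": 0},{"dx": 0,"dy": 0.0091,"dz": -0.0425,"yaw": 24,"gripper": 0},{"dx": 0,"dy": 0.0141,"dz": -0.0523,"yaw": 30,"gripper": 0},{"dx": 0,"dy": 0.0201,"dz": -0.0615,"yaw": 36,"gripper": 0},{"dx": 0,"dy": 0.027,"dz": -0.07,"yaw": 42,"gripper": 0},{"dx": 0,"dy": 0.0348,"dz": -0.0777,"yaw": 48,"gripper": 0},{"dx": 0,"dy": 0.0433,"dz": -0.0846,"yaw": 54,"gripper": 0},{"dx": 0,"dy": 0.0495,"dz": -0.0888,"yaw": 58,"gripper": 0},{"dx": 0,"dy": 0.0495,"dz": -0.0888,"yaw": 58,"gripper": 0}]}}

```text
time: 16.98
tcp_pos: [590.1, -255.2, 85.1]
orientation: [0.703, -0.084, 0.702, 0.083]
force: [0.9, -5.0, 2.0]
opening: 12.8
```

```bash
python3 - <<'E'
from h import *
st=arm.observe();print(psi(st),st['tcp_pos'],st['force'],st['wrist_torque'],st['opening'])
c=np.array([566.0,-152.8]);p=st['tcp_pos'][:2];print(np.linalg.norm(p-c),ang(p-c))
E
```

```text
13.518946302645624 [ 590.12473951 -255.20631517   85.06868152] [ 0.86583304 -5.04678737  2.01129879] [-0.83187647 -0.1368003  -0.01178773] 12.819163265170287
105.20958341973342 -76.74403481814097
```

Call:
{"name": "carry_out", "arguments": {"commands": [{"dx": 0,"dy": 0,"dz": -0.002,"yaw": 1,"gripper": 0},{"dx": 0,"dy": 0.0001,"dz": -0.004,"yaw": 2,"gripper": 0},{"dx": 0,"dy": 0.0001,"dz": -0.005,"yaw": 2,"gripper": 0},{"dx": 0,"dy": 0.0001,"dz": -0.005,"yaw": 2,"gripper": 0}]}}

```text
time: 17.48
tcp_pos: [586.6, -256.0, 85.1]
orientation: [0.704, -0.072, 0.703, 0.071]
force: [5.7, -4.2, 1.7]
opening: 13.0
```

```bash
python3 - <<'E'
from h import *
st=arm.observe();print(psi(st),st['tcp_pos'],st['force'],st['wrist_torque'],st['opening'])
c=np.array([566.0,-152.8]);p=st['tcp_pos'][:2];print(np.linalg.norm(p-c),ang(p-c))
E
```

```text
11.608326316626554 [ 586.63883807 -255.98162334   85.07227607] [ 5.65686994 -4.23588244  1.71363113] [-0.85096628 -0.99174572 -0.03427975] 12.996284549530074
105.22551512092 -78.68872554324267
```

Call:
{"name": "carry_out", "arguments": {"commands": [{"dx": 0,"dy": 0,"dz": -0.001,"yaw": 0,"gripper": 0},{"dx": 0,"dy": 0,"dz": -0.0015,"yaw": 0,"gripper": 0},{"dx": 0,"dy": 0,"dz": -0.0015,"yaw": 0,"gripper": 0}]}}

```text
time: 17.85
tcp_pos: [586.1, -256.1, 85.2]
orientation: [0.705, -0.072, 0.702, 0.071]
force: [10.1, -4.3, 0.4]
opening: 13.1
```

```bash
python3 - <<'E'
from h import *
st=arm.observe();print(psi(st),st['tcp_pos'],st['force'],st['wrist_torque'],st['opening'])
c=np.array([566.0,-152.8]);p=st['tcp_pos'][:2];print(np.linalg.norm(p-c),ang(p-c))
E
```

```text
11.634993245773984 [ 586.13016269 -256.07425675   85.19194435] [10.11283355 -4.25140067  0.40165133] [-0.68815034 -1.81332671 -0.03910613] 13.146320938579173
105.2178480921215 -78.97023644822653
```

Call:
{"name": "carry_out", "arguments": {"commands": [{"dx": 0,"dy": 0,"dz": 0,"yaw": 0,"gripper": 1},{"dx": 0,"dy": 0,"dz": 0,"yaw": 0,"gripper": 1},{"dx": 0,"dy": 0,"dz": 0,"yaw": 0,"gripper": 1},{"dx": -0.06,"dy": 0,"dz": 0,"yaw": 0,"gripper": 1},{"dx": -0.12,"dy": 0,"dz": 0,"yaw": -10,"gripper": 1},{"dx": -0.15,"dy": 0.04,"dz": 0,"yaw": -20,"gripper": 1},{"dx": -0.15,"dy": 0.07,"dz": 0,"yaw": -30,"gripper": 1},{"dx": -0.15,"dy": 0.1,"dz": 0,"yaw": -40,"gripper": 1},{"dx": -0.15,"dy": 0.1,"dz": 0,"yaw": -50,"gripper": 1},{"dx": -0.15,"dy": 0.1,"dz": 0,"yaw": -60,"gripper": 1},{"dx": -0.15,"dy": 0.1,"dz": 0,"yaw": -60,"gripper": 1}]}}

```text
time: 19.23
tcp_pos: [563.5, -157.5, 234.4]
orientation: [0.574, -0.413, 0.574, 0.413]
force: [-0.3, -0.0, 0.1]
opening: 85.3
```

```bash
python3 - <<'E'
from h import *
st=arm.observe();print(psi(st),st['tcp_pos'],st['joint_pos'][5])
im=save('wrist','w5')
for n,z in {'filter_teal':20,'filter_amber':20,'filter_red':20,'spider_peg':99.5}.items():
    for d in arm.pinpoint('wrist',n)[:2]: 
        p=atz('wrist',d['xy'],z,st); print(n,round(d['score'],2),np.round(d['xy'],1),np.round(p,1))
r=rectify(im[:,:,::-1],'wrist',60,566,-152.5,150,0.5,st); cv2.imwrite('pics/r5.png',r)
E
```

```text
71.49165204841222 [ 563.47564465 -157.53227821  234.43443757] -0.09301037864694817
filter_teal 0.75 [325.6 296.8] [ 651.4 -179.6   20. ]
filter_amber 0.81 [421.4 149.5] [548.7 -60.1  20. ]
filter_amber 0.38 [326.1 227.5] [ 587.8 -158.1   20. ]
spider_peg 0.62 [201.9 297.1] [ 588.7 -255.1   99.5]
```

View pics/w5.png

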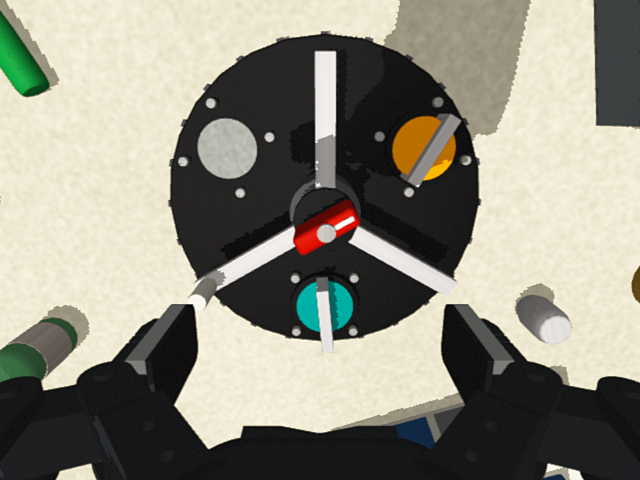

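View pics/r5.png

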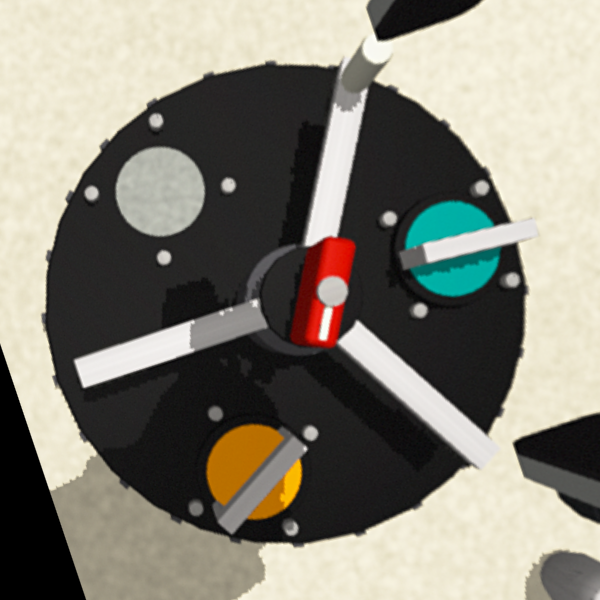

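```bash
python3 - <<'E'
from h import *
go([656.5,-182.0,100],77)
E
```

```text
go dx,dy,dz [ 0.1344 -0.0958  0.0067] yaw -5.6 alt 174.4 q6 -0.09 t 19.48
```

Call:
{"name": "carry_out", "arguments": {"commands": [{"dx": 0.03,"dy": -0.05,"dz": 0.0067,"yaw": -5.6,"gripper": 0.6},{"dx": 0.08,"dy": -0.096,"dz": 0.0067,"yaw": -5.6,"gripper": 0.6},{"dx": 0.095,"dy": -0.096,"dz": 0.0067,"yaw": -5.6,"gripper": 0.6},{"dx": 0.095,"dy": -0.096,"dz": 0.0067,"yaw": -5.6,"gripper": 0.6},{"dx": 0.095,"dy": -0.096,"dz": 0.0067,"yaw": -5.6,"gripper": 0.6}]}}

```text
time: 20.1
tcp_pos: [656.9, -181.9, 140.8]
orientation: [0.553, -0.441, 0.553, 0.44]
force: [-0.0, 1.3, 0.4]
opening: 51.0
```

```bash
python3 - <<'E'
from h import *
st=arm.observe();print(psi(st),st['tcp_pos'],st['joint_pos'][5])
im=save('wrist','w6')
for n,z in {'filter_teal':20}.items():
    for d in arm.pinpoint('wrist',n)[:2]: 
        p=atz('wrist',d['xy'],z,st); print(n,round(d['score'],2),np.round(d['xy'],1),np.round(p,1))
r=rectify(im[:,:,::-1],'wrist',60,656,-182,80,0.25,st); cv2.imwrite('pics/r6.png',r)
E
```

```text
77.10325619154769 [ 656.91231038 -181.85905275  140.80086111] -0.167945408226463
filter_teal 0.95 [ 37.3 381. ] [ 723.6 -409.2   20. ]
filter_teal 0.7 [318.1 224.8] [ 654.5 -181.1   20. ]
```

View pics/w6.png

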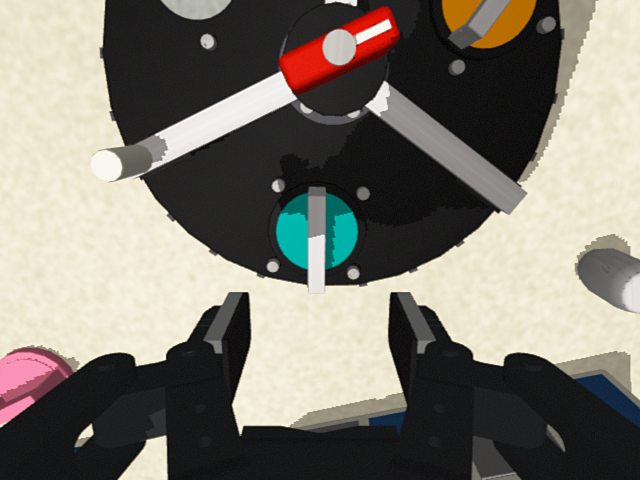

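View pics/r6.png

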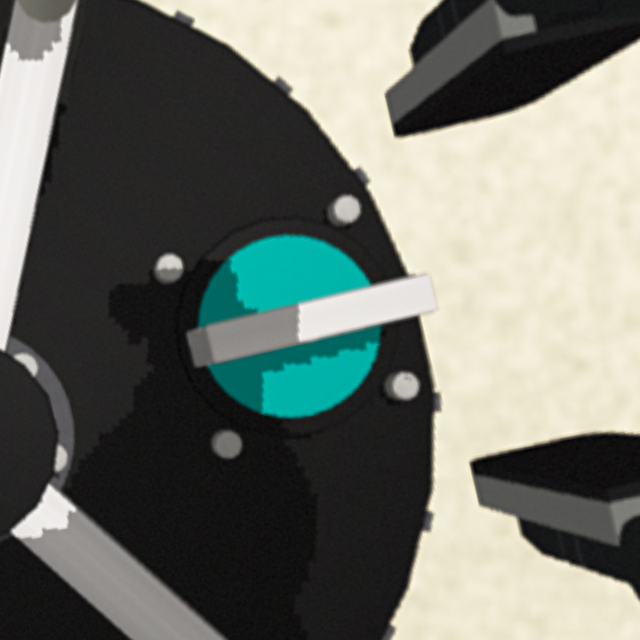

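Call:
{"name": "carry_out", "arguments": {"commands": [{"dx": 0.05,"dy": 0,"dz": 0,"yaw": -0.5,"gripper": 0.6},{"dx": 0.09,"dy": 0,"dz": 0,"yaw": -0.5,"gripper": 0.6},{"dx": 0.1035,"dy": 0,"dz": 0,"yaw": -0.5,"gripper": 0.6},{"dx": 0.1035,"dy": 0,"dz": 0,"yaw": -0.5,"gripper": 0.6},{"dx": 0.1035,"dy": 0,"dz": 0,"yaw": -0.5,"gripper": 0},{"dx": 0.1035,"dy": 0,"dz": 0,"yaw": -0.5,"gripper": 0},{"dx": 0.1035,"dy": 0,"dz": 0,"yaw": -0.5,"gripper": 0},{"dx": 0.1035,"dy": 0,"dz": 0,"yaw": -0.5,"gripper": 0},{"dx": 0.1035,"dy": 0,"dz": 0,"yaw": -0.5,"gripper": 0}], "force": 40}}

```text
time: 21.32
tcp_pos: [657.5, -182.1, 37.6]
orientation: [0.551, -0.444, 0.55, 0.443]
force: [-0.4, 0.1, 7.2]
opening: 9.4
```

Call:
{"name": "carry_out", "arguments": {"commands": [{"dx": -0.02,"dy": 0,"dz": 0,"yaw": 0,"gripper": 0},{"dx": -0.06,"dy": 0,"dz": 0,"yaw": 0,"gripper": 0},{"dx": -0.12,"dy": 0,"dz": 0,"yaw": 0,"gripper": 0},{"dx": -0.18,"dy": 0,"dz": 0,"yaw": 0,"gripper": 0},{"dx": -0.21,"dy": 0,"dz": 0,"yaw": 0,"gripper": 0},{"dx": -0.21,"dy": 0,"dz": 0,"yaw": 0,"gripper": 0}]}}

```text
time: 22.08
tcp_pos: [657.6, -182.1, 249.1]
orientation: [0.552, -0.445, 0.55, 0.442]
force: [-0.2, -1.0, -0.7]
opening: 9.2
```

```bash
python3 - <<'E'
from h import *
go([500,160,250],-5)
# case pose from top image: colour patches
im=cv2.imread('pics/top0.png'); h=cv2.cvtColor(im,cv2.COLOR_BGR2HSV)
pts=[]
for nm,(lo,hi) in {'red':(0,6),'amber':(14,24),'teal':(80,95)}.items():
    m=((h[...,0]>=lo)&(h[...,0]<=hi)&(h[...,1]>140)&(h[...,2]>90)).astype(np.uint8); m[:,:130]=0;m[:,285:]=0;m[:200]=0;m[286:]=0
    cs,_=cv2.findContours(m,0,2);c=max(cs,key=cv2.contourArea)
    q=np.float32([atz('top',p,5)[:2] for p in c[:,0,:]])
    r=cv2.minAreaRect(q);print(nm,r)
E
```

```text
go dx,dy,dz [-0.0023  0.2271  0.3004] yaw 82.6 alt -97.4 q6 -0.18 t 22.07
red ((540.8207397460938, 327.57470703125), (77.33779907226562, 116.4355239868164), 83.35664367675781)
amber ((531.0801391601562, 238.8466339111328), (78.44035339355469, 118.48170471191406), 83.09910583496094)
teal ((518.6495361328125, 152.72470092773438), (74.48468017578125, 113.70362854003906), 82.61284637451172)
```

Call:
{"name": "carry_out", "arguments": {"commands": [{"dx": 0,"dy": 0.03,"dz": 0.04,"yaw": 10,"gripper": 0},{"dx": 0,"dy": 0.06,"dz": 0.08,"yaw": 20,"gripper": 0},{"dx": 0,"dy": 0.09,"dz": 0.12,"yaw": 30,"gripper": 0},{"dx": 0,"dy": 0.12,"dz": 0.16,"yaw": 40,"gripper": 0},{"dx": 0,"dy": 0.15,"dz": 0.2,"yaw": 50,"gripper": 0},{"dx": 0,"dy": 0.18,"dz": 0.24,"yaw": 60,"gripper": 0},{"dx": 0,"dy": 0.21,"dz": 0.28,"yaw": 70,"gripper": 0},{"dx": 0,"dy": 0.227,"dz": 0.3,"yaw": 80,"gripper": 0},{"dx": 0,"dy": 0.227,"dz": 0.3,"yaw": 84.6,"gripper": 0},{"dx": 0,"dy": 0.227,"dz": 0.3,"yaw": 84.6,"gripper": 0},{"dx": 0,"dy": 0.227,"dz": 0.3,"yaw": 84.6,"gripper": 0}]}}

```text
time: 23.45
tcp_pos: [499.2, 159.5, 245.3]
orientation: [0.705, 0.042, 0.706, -0.043]
force: [-0.1, -0.2, -1.1]
opening: 9.0
```

```bash
python3 - <<'E'
from h import *
st=arm.observe();print(psi(st),st['tcp_pos'],st['opening'],st['joint_pos'])
im=save('wrist','w7')
for n,z in {'slot_teal':5,'slot_amber':5,'slot_red':5,'lid_hinge':55,'button_grip':94}.items():
    for d in arm.pinpoint('wrist',n)[:2]: 
        p=atz('wrist',d['xy'],z,st); print(n,round(d['score'],2),np.round(d['xy'],1),np.round(p,1))
save('side','s7');save('top','t7')
E
```

```text
-6.879026888591867 [499.16935632 159.54869394 245.25316646] 8.968680790803907 [ 1.49167361e-01  2.11151507e-01 -6.89758089e-03  1.35390104e+00
 -2.38141235e-05  1.84002519e+00]
slot_teal 0.75 [344.3 205.3] [522.1 149.5   5. ]
slot_teal 0.46 [576.5  93.7] [734.4 223.9   5. ]
lid_hinge 0.61 [560.8 315. ] [700.1  38.6  55. ]
lid_hinge 0.6 [432.5 103.3] [595.7 230.9  55. ]
button_grip 0.62 [214.3 101.3] [439.1 249.9  94. ]
button_grip 0.58 [346.8 103.5] [527.9 237.6  94. ]
```

View pics/w7.png

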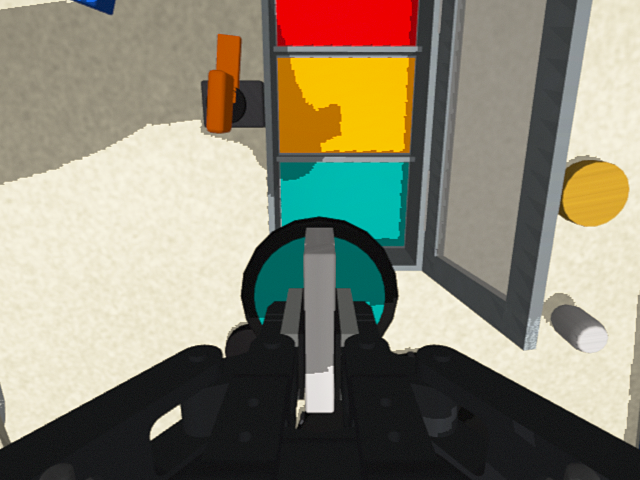

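View pics/s7.png

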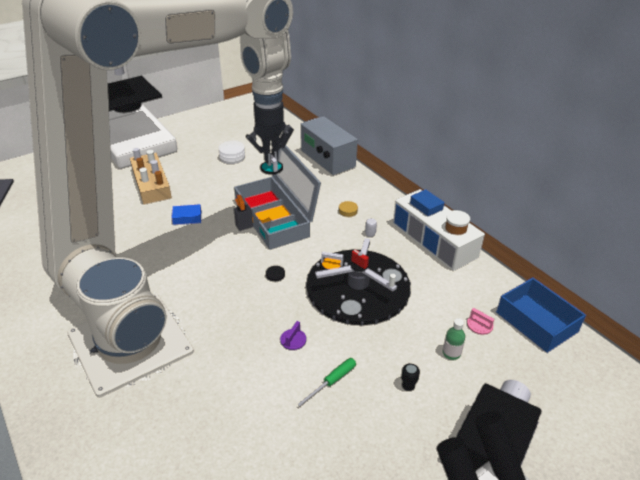

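```bash
python3 - <<'E'
from h import *
st=arm.observe()
for a,z in [((279,165),5),((409,165),5),((404,247),5),((407,247),5),((414,57),5),((277,57),5),((411,153),5),((278,152),5),((267,0),55),((272,150),55),((277,240),55),((423,265),55),((274,159),25),((414,159),25),((420,49),25)]: print(a,z,np.round(atz('wrist',a,z,st),1))
E
```

```text
(279, 165) 5 [467.  194.4   5. ]
(409, 165) 5 [585.6 179.7   5. ]
(404, 247) 5 [575.8 101.4   5. ]
(407, 247) 5 [578.7 101.1   5. ]
(414, 57) 5 [595.7 271.    5. ]
(277, 57) 5 [478.9 285.4   5. ]
(411, 153) 5 [588.1 190.4   5. ]
(278, 152) 5 [467.8 206.1   5. ]
(267, 0) 55 [481.3 316.6  55. ]
(272, 150) 55 [468.6 211.3  55. ]
(277, 240) 55 [461.4 137.4  55. ]
(423, 265) 55 [582.1 100.   55. ]
(274, 159) 25 [465.6 201.8  25. ]
(414, 159) 25 [586.2 187.   25. ]
(420, 49) 25 [596.3 274.3  25. ]
```

```bash
python3 - <<'E'
from h import *
go([520.5,150,80],-7)
E
```

```text
go dx,dy,dz [ 0.166  -0.0071  0.0222] yaw 0.0 alt -180.0 q6 1.84 t 23.85
```

Call:
{"name": "carry_out", "arguments": {"commands": [{"dx": 0.0,"dy": -0.007,"dz": 0.0222,"yaw": 0,"gripper": 0},{"dx": 0.05,"dy": -0.007,"dz": 0.0222,"yaw": 0,"gripper": 0},{"dx": 0.1,"dy": -0.007,"dz": 0.0222,"yaw": 0,"gripper": 0},{"dx": 0.15,"dy": -0.007,"dz": 0.0222,"yaw": 0,"gripper": 0},{"dx": 0.19,"dy": -0.007,"dz": 0.0222,"yaw": 0,"gripper": 0},{"dx": 0.21,"dy": -0.007,"dz": 0.0222,"yaw": 0,"gripper": 0},{"dx": 0.22,"dy": -0.007,"dz": 0.0222,"yaw": 0,"gripper": 0},{"dx": 0.22,"dy": -0.007,"dz": 0.0222,"yaw": 0,"gripper": 0},{"dx": 0.22,"dy": -0.007,"dz": 0.0222,"yaw": 0,"gripper": 0}]}}

```text
time: 24.98
tcp_pos: [521.1, 150.3, 26.9]
orientation: [0.706, 0.043, 0.705, -0.043]
force: [0.9, -0.2, -0.6]
opening: 9.6
```

Call:
{"name": "carry_out", "arguments": {"commands": [{"dx": 0.002,"dy": 0,"dz": 0,"yaw": 0,"gripper": 0},{"dx": 0.0035,"dy": 0,"dz": 0,"yaw": 0,"gripper": 0},{"dx": 0.0035,"dy": 0,"dz": 0,"yaw": 0,"gripper": 0},{"dx": 0.0035,"dy": 0,"dz": 0,"yaw": 0,"gripper": 0.4},{"dx": 0.0035,"dy": 0,"dz": 0,"yaw": 0,"gripper": 0.4},{"dx": 0.0035,"dy": 0,"dz": 0,"yaw": 0,"gripper": 0.4}]}}

```text
time: 25.72
tcp_pos: [520.5, 150.2, 22.6]
orientation: [0.706, 0.043, 0.706, -0.043]
force: [1.0, -0.2, 0.2]
opening: 34.0
```

```bash
python3 - <<'E'
from h import *
st=arm.observe();print(st['tcp_pos'],st['force'],st['opening'])
E
```

```text
[520.54325213 150.22647546  22.55316031] [ 0.95599582 -0.22073394  0.23288359] 33.982027326499036
```

Released. Next I'll lift and head back toward the amber filter.

Call:
{"name": "carry_out", "arguments": {"commands": [{"dx": -0.03,"dy": 0,"dz": 0,"yaw": 0,"gripper": 0.4},{"dx": -0.09,"dy": 0,"dz": 0,"yaw": 0,"gripper": 0.4},{"dx": -0.15,"dy": 0,"dz": 0,"yaw": 0,"gripper": 0.4},{"dx": -0.2,"dy": 0,"dz": 0,"yaw": 0,"gripper": 0.4},{"dx": -0.2,"dy": 0,"dz": 0,"yaw": 0,"gripper": 0.4}]}}

```text
time: 26.35
tcp_pos: [522.0, 150.4, 226.5]
orientation: [0.708, 0.043, 0.703, -0.042]
force: [0.2, 0.7, -0.6]
opening: 34.5
```

```bash
python3 - <<'E'
from h import *
st=arm.observe();print(st['tcp_pos'])
save('wrist','w8'); save('top','t8')
go([547.5,-61,180],39.5)
E
```

```text
[522.00871478 150.43993453 226.48145576]
go dx,dy,dz [ 0.0424 -0.2064  0.0524] yaw -46.5 alt 133.5 q6 1.82 t 26.45
```

View pics/w8.png

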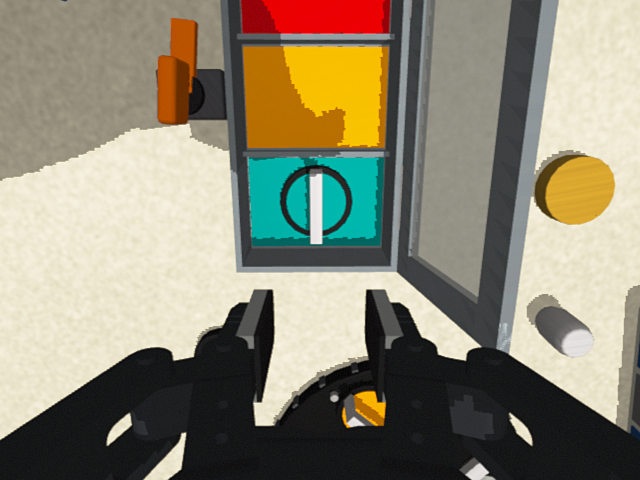

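View pics/t8.png

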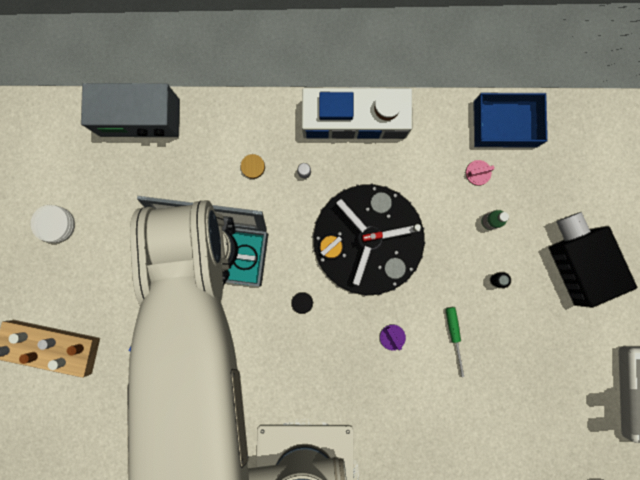

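Teal lies flat in its compartment (wrist image, ring at (316,200)), and amber is still at (331,246) in the top view. Moving to amber.

Call:
{"name": "carry_out", "arguments": {"commands": [{"dx": 0,"dy": -0.05,"dz": 0.012,"yaw": -10,"gripper": 0.6},{"dx": 0,"dy": -0.1,"dz": 0.025,"yaw": -20,"gripper": 0.6},{"dx": 0,"dy": -0.15,"dz": 0.038,"yaw": -30,"gripper": 0.6},{"dx": 0.03,"dy": -0.2,"dz": 0.052,"yaw": -40,"gripper": 0.6},{"dx": 0.06,"dy": -0.2064,"dz": 0.0524,"yaw": -46.5,"gripper": 0.6},{"dx": 0.08,"dy": -0.2064,"dz": 0.0524,"yaw": -46.5,"gripper": 0.6},{"dx": 0.08,"dy": -0.2064,"dz": 0.0524,"yaw": -46.5,"gripper": 0.6},{"dx": 0.08,"dy": -0.2064,"dz": 0.0524,"yaw": -46.5,"gripper": 0.6}]}}

```text
time: 27.45
tcp_pos: [547.5, -60.8, 142.5]
orientation: [0.665, -0.239, 0.666, 0.239]
force: [-0.4, 0.5, -0.6]
opening: 51.0
```

```bash
python3 - <<'E'
from h import *
st=arm.observe();print(psi(st),st['tcp_pos'],st['joint_pos'][5])
im=save('wrist','w9')
r=rectify(im[:,:,::-1],'wrist',60,547.5,-61,80,0.25,st); cv2.imwrite('pics/r9.png',r)
E
```

```text
39.54819026591333 [547.47908477 -60.8489591  142.48984961] 0.6174993281662555
```

View pics/w9.png

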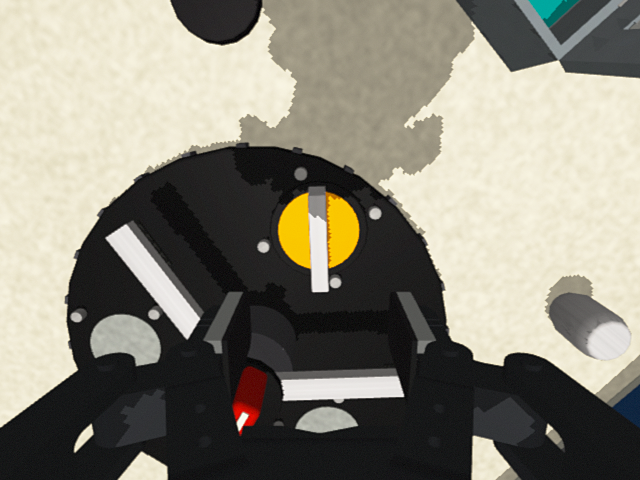

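View pics/r9.png

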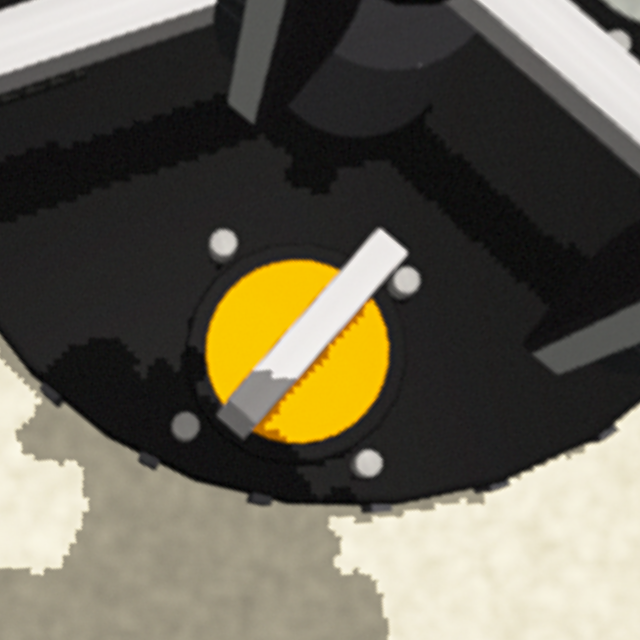

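Call:
{"name": "carry_out", "arguments": {"commands": [{"dx": 0.05,"dy": 0.001,"dz": 0.001,"yaw": -1,"gripper": 0.6},{"dx": 0.09,"dy": 0.001,"dz": 0.001,"yaw": -1,"gripper": 0.6},{"dx": 0.105,"dy": 0.001,"dz": 0.001,"yaw": -1,"gripper": 0.6},{"dx": 0.105,"dy": 0.001,"dz": 0.001,"yaw": -1,"gripper": 0.6},{"dx": 0.105,"dy": 0.001,"dz": 0.001,"yaw": -1,"gripper": 0},{"dx": 0.105,"dy": 0.001,"dz": 0.001,"yaw": -1,"gripper": 0},{"dx": 0.105,"dy": 0.001,"dz": 0.001,"yaw": -1,"gripper": 0},{"dx": 0.105,"dy": 0.001,"dz": 0.001,"yaw": -1,"gripper": 0},{"dx": 0.105,"dy": 0.001,"dz": 0.001,"yaw": -1,"gripper": 0}], "force": 40}}

```text
time: 28.62
tcp_pos: [548.4, -59.8, 38.8]
orientation: [0.664, -0.245, 0.663, 0.245]
force: [-0.4, -0.5, 6.0]
opening: 9.0
```

Call:
{"name": "carry_out", "arguments": {"commands": [{"dx": -0.02,"dy": 0,"dz": 0,"yaw": 0,"gripper": 0},{"dx": -0.06,"dy": 0,"dz": 0,"yaw": 0,"gripper": 0},{"dx": -0.12,"dy": 0,"dz": 0,"yaw": 0,"gripper": 0},{"dx": -0.18,"dy": 0,"dz": 0,"yaw": 0,"gripper": 0},{"dx": -0.21,"dy": 0,"dz": 0,"yaw": 0,"gripper": 0},{"dx": -0.21,"dy": 0,"dz": 0,"yaw": 0,"gripper": 0}]}}

```text
time: 29.38
tcp_pos: [548.4, -59.8, 250.3]
orientation: [0.665, -0.246, 0.662, 0.244]
force: [-0.3, -0.7, -2.3]
opening: 9.2
```

```bash
python3 - <<'E'
from h import *
print(arm.observe()['opening'])
go([531.4,238.6,248],-7)
E
```

```text
9.198824999754722
go dx,dy,dz [0.0018 0.2379 0.181 ] yaw 47.5 alt -132.5 q6 0.6 t 29.38
```

Call:
{"name": "carry_out", "arguments": {"commands": [{"dx": 0.002,"dy": 0.045,"dz": 0.036,"yaw": 10,"gripper": 0},{"dx": 0.002,"dy": 0.09,"dz": 0.07,"yaw": 20,"gripper": 0},{"dx": 0.002,"dy": 0.135,"dz": 0.105,"yaw": 30,"gripper": 0},{"dx": 0.002,"dy": 0.18,"dz": 0.14,"yaw": 40,"gripper": 0},{"dx": 0.002,"dy": 0.22,"dz": 0.17,"yaw": 47.5,"gripper": 0},{"dx": 0.002,"dy": 0.238,"dz": 0.181,"yaw": 47.5,"gripper": 0},{"dx": 0.002,"dy": 0.238,"dz": 0.181,"yaw": 47.5,"gripper": 0},{"dx": 0.002,"dy": 0.238,"dz": 0.181,"yaw": 47.5,"gripper": 0},{"dx": 0.002,"dy": 0.238,"dz": 0.181,"yaw": 47.5,"gripper": 0}]}}

```text
time: 30.5
tcp_pos: [530.7, 237.6, 245.4]
orientation: [0.706, 0.043, 0.706, -0.043]
force: [0.5, -0.7, -1.2]
opening: 8.9
```

```bash
python3 - <<'E'
from h import *
print(arm.observe()['opening']);save('wrist','w10')
go([531.4,238.6,26],-7)
E
```

```text
8.894075131878468
go dx,dy,dz [0.2195 0.001  0.0005] yaw -0.0 alt 180.0 q6 1.97 t 30.55
```

View pics/w10.png

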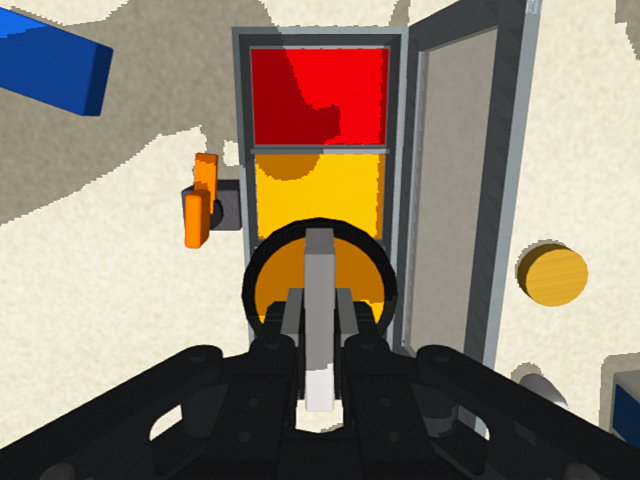

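Call:
{"name": "carry_out", "arguments": {"commands": [{"dx": 0.06,"dy": 0.001,"dz": 0.0005,"yaw": 0,"gripper": 0},{"dx": 0.12,"dy": 0.001,"dz": 0.0005,"yaw": 0,"gripper": 0},{"dx": 0.17,"dy": 0.001,"dz": 0.0005,"yaw": 0,"gripper": 0},{"dx": 0.205,"dy": 0.001,"dz": 0.0005,"yaw": 0,"gripper": 0},{"dx": 0.219,"dy": 0.001,"dz": 0.0005,"yaw": 0,"gripper": 0},{"dx": 0.219,"dy": 0.001,"dz": 0.0005,"yaw": 0,"gripper": 0},{"dx": 0.219,"dy": 0.001,"dz": 0.0005,"yaw": 0,"gripper": 0}]}}

```text
time: 31.42
tcp_pos: [532.1, 239.9, 28.0]
orientation: [0.707, 0.043, 0.705, -0.043]
force: [-0.1, 0.2, -1.7]
opening: 9.2
```

Call:
{"name": "carry_out", "arguments": {"commands": [{"dx": 0.002,"dy": 0,"dz": 0,"yaw": 0,"gripper": 0},{"dx": 0.0035,"dy": 0,"dz": 0,"yaw": 0,"gripper": 0},{"dx": 0.0035,"dy": 0,"dz": 0,"yaw": 0,"gripper": 0},{"dx": 0.0035,"dy": 0,"dz": 0,"yaw": 0,"gripper": 0.4},{"dx": 0.0035,"dy": 0,"dz": 0,"yaw": 0,"gripper": 0.4},{"dx": 0.0035,"dy": 0,"dz": 0,"yaw": 0,"gripper": 0.4},{"dx": -0.03,"dy": 0,"dz": 0,"yaw": 0,"gripper": 0.4},{"dx": -0.09,"dy": 0,"dz": 0,"yaw": 0,"gripper": 0.4},{"dx": -0.15,"dy": 0,"dz": 0,"yaw": 0,"gripper": 0.4},{"dx": -0.21,"dy": 0,"dz": 0,"yaw": 0,"gripper": 0.4},{"dx": -0.24,"dy": 0,"dz": 0,"yaw": 0,"gripper": 0.4},{"dx": -0.24,"dy": 0,"dz": 0,"yaw": 0,"gripper": 0.4}]}}

```text
time: 32.92
tcp_pos: [531.9, 240.1, 269.0]
orientation: [0.707, 0.043, 0.704, -0.042]
force: [0.8, -0.3, -0.8]
opening: 34.2
```

```bash
python3 - <<'E'
from h import *
st=arm.observe();print(st['tcp_pos'],st['opening'])
save('wrist','w11');save('top','t11')
for n,z in {'lid_edge':185,'lid_hinge':55,'button_grip':94}.items():
    for d in arm.pinpoint('wrist',n)[:2]: 
        p=atz('wrist',d['xy'],z,st); print(n,round(d['score'],2),np.round(d['xy'],1),np.round(p,1))
E
```

```text
[531.89356101 240.05482346 268.95507575] 34.22136268555753
lid_edge 0.95 [490.6 252.7] [630.5 224.7 185. ]
lid_hinge 0.82 [391. 204.] [595.9 231.9  55. ]
button_grip 0.65 [199.8 218.9] [439.3 247.1  94. ]
```

View pics/w11.png

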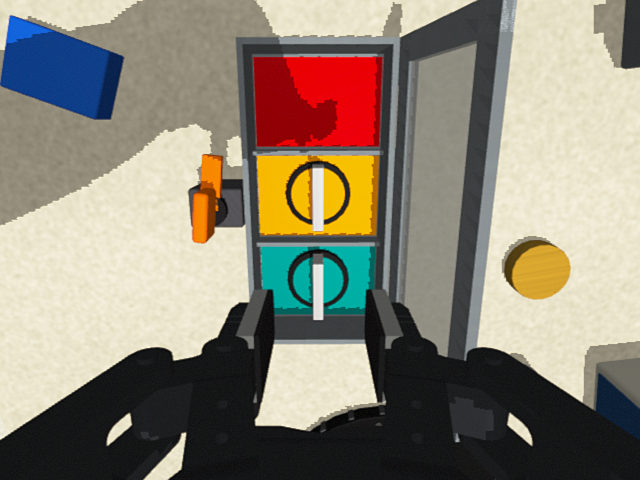

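View pics/t11.png

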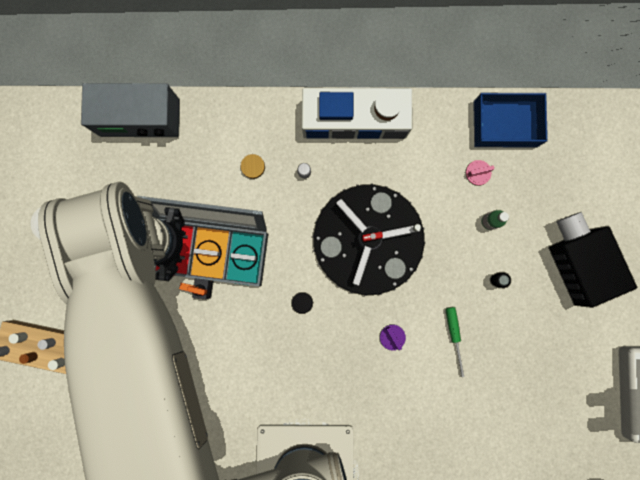

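Call:
{"name": "carry_out", "arguments": {"commands": [{"dx": -0.01,"dy": 0,"dz": 0.05,"yaw": 0,"gripper": 0},{"dx": -0.01,"dy": 0,"dz": 0.1,"yaw": 0,"gripper": 0},{"dx": -0.01,"dy": 0,"dz": 0.145,"yaw": 0,"gripper": 0},{"dx": -0.01,"dy": 0,"dz": 0.145,"yaw": 0,"gripper": 0},{"dx": 0.03,"dy": 0,"dz": 0.145,"yaw": 0,"gripper": 0},{"dx": 0.03,"dy": 0,"dz": 0.145,"yaw": 0,"gripper": 0}]}}

```text
time: 33.92
tcp_pos: [673.0, 222.1, 233.0]
orientation: [0.703, 0.042, 0.708, -0.043]
force: [-0.1, 0.2, -0.0]
opening: 0.0
```

```bash
python3 - <<'E'
from h import *
st=arm.observe();print(st['tcp_pos'],st['opening'],np.round(st['joint_pos'],2))
save('wrist','w12');save('side','s12')
E
```

```text
[672.99825688 222.08624989 232.97424416] 0.016728896425731308 [0.2  0.55 0.49 1.52 0.   1.89]
```

View pics/w12.png

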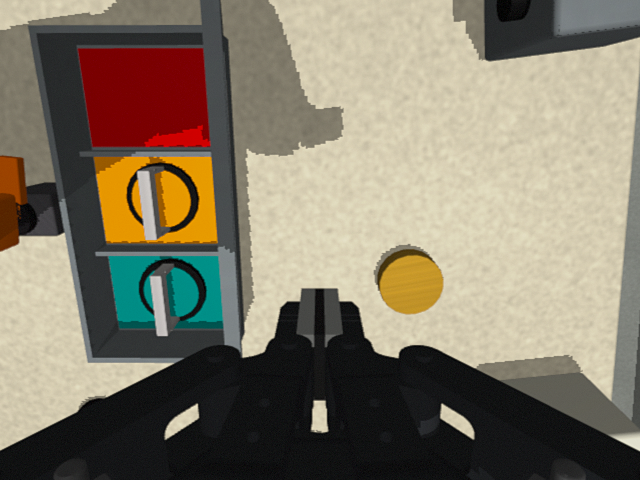

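View pics/s12.png

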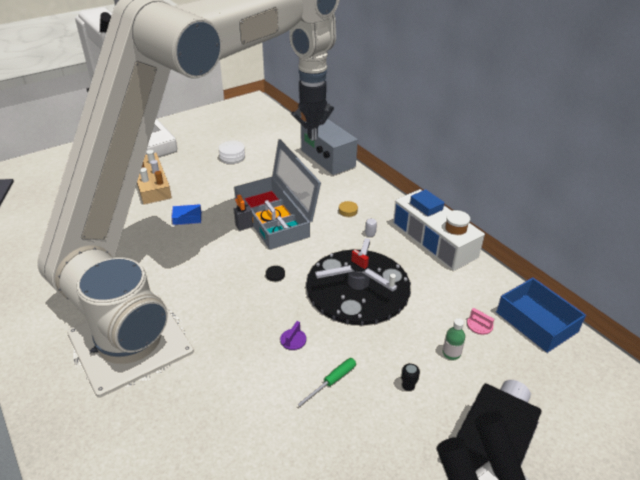

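Call:
{"name": "carry_out", "arguments": {"commands": [{"dx": 0,"dy": 0,"dz": 0,"yaw": -10,"gripper": 0},{"dx": 0,"dy": 0,"dz": 0,"yaw": -20,"gripper": 0},{"dx": 0,"dy": 0,"dz": 0,"yaw": -30,"gripper": 0},{"dx": 0,"dy": 0,"dz": 0,"yaw": -40,"gripper": 0},{"dx": 0,"dy": 0,"dz": 0,"yaw": -50,"gripper": 0},{"dx": 0,"dy": 0,"dz": 0,"yaw": -60,"gripper": 0},{"dx": 0,"dy": 0,"dz": 0,"yaw": -70,"gripper": 0},{"dx": 0,"dy": 0,"dz": 0,"yaw": -80,"gripper": 0},{"dx": 0.03,"dy": 0,"dz": 0,"yaw": -90,"gripper": 0},{"dx": 0.06,"dy": 0,"dz": 0,"yaw": -90,"gripper": 0},{"dx": 0.075,"dy": 0,"dz": 0,"yaw": -90,"gripper": 0},{"dx": 0.075,"dy": 0,"dz": 0,"yaw": -90,"gripper": 0}]}}

```text
time: 35.52
tcp_pos: [674.9, 222.4, 161.9]
orientation: [0.529, -0.469, 0.529, 0.469]
force: [0.1, 0.8, 0.6]
opening: -0.0
```

```bash
python3 - <<'E'
from h import *
st=arm.observe();p=st['tcp_pos']
print(p,psi(st),st['force'],np.round(st['joint_pos'],2))
a=np.radians(-7);ex=np.array([np.cos(a),np.sin(a)]);hx=np.array([595.9,230.7])
print('rel hinge',(p[:2]-hx)@ex, p[2])
M=Rq(st['orientation']).as_matrix()
x0=(p[:2]-hx)@ex
for th in [97,90,80,70,60,50,40,30,20,10,5,0]:
    t=np.radians(th); r=100; X=-r*np.cos(t)+8*np.sin(t)+11; Z=55+r*np.sin(t)+8*np.cos(t)
    d=M.T@np.array([*(ex*(X-x0)),Z-p[2]])/1000
    print(th,round(X,1),round(Z,1),np.round(d,4))
save('wrist','w13')
E
```

```text
[674.93516151 222.37318638 161.94818635] 83.03801971714888 [0.07303076 0.83432165 0.62654579] [0.2  0.56 0.33 1.34 0.   0.32]
rel hinge 79.4608287060382 161.9481863468345
97 31.1 153.3 [0.0087 0.0483 0.    ]
90 19.0 155.0 [0.007  0.0605 0.    ]
80 1.5 154.9 [0.0071 0.0779 0.0001]
70 -15.7 151.7 [0.0103 0.0951 0.0001]
60 -32.1 145.6 [1.640e-02 1.115e-01 1.000e-04]
50 -47.2 136.7 [2.520e-02 1.266e-01 1.000e-04]
40 -60.5 125.4 [3.660e-02 1.399e-01 1.000e-04]
30 -71.6 111.9 [5.000e-02 1.511e-01 1.000e-04]
20 -80.2 96.7 [6.520e-02 1.597e-01 1.000e-04]
10 -86.1 80.2 [8.170e-02 1.655e-01 1.000e-04]
5 -87.9 71.7 [9.030e-02 1.674e-01 1.000e-04]
0 -89.0 63.0 [9.900e-02 1.684e-01 1.000e-04]
```

View pics/w13.png

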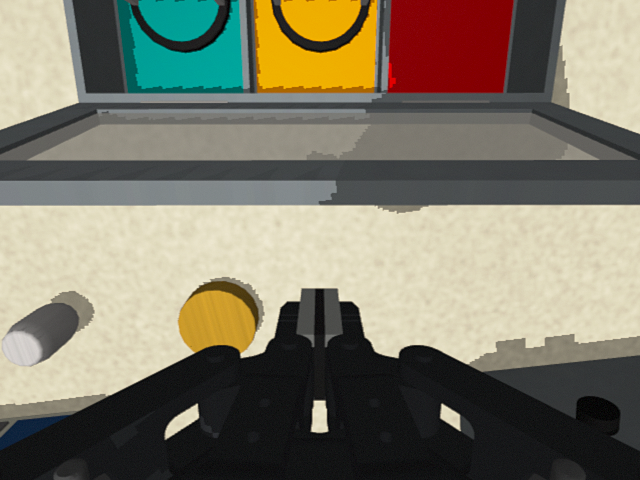

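Call:
{"name": "carry_out", "arguments": {"commands": [{"dx": 0.006,"dy": 0.02,"dz": 0,"yaw": 0,"gripper": 0},{"dx": 0.007,"dy": 0.04,"dz": 0,"yaw": 0,"gripper": 0},{"dx": 0.007,"dy": 0.05,"dz": 0,"yaw": 0,"gripper": 0},{"dx": 0.007,"dy": 0.06,"dz": 0,"yaw": 0,"gripper": 0},{"dx": 0.007,"dy": 0.07,"dz": 0,"yaw": 0,"gripper": 0},{"dx": 0.007,"dy": 0.078,"dz": 0,"yaw": 0,"gripper": 0},{"dx": 0.0103,"dy": 0.087,"dz": 0,"yaw": 0,"gripper": 0},{"dx": 0.0103,"dy": 0.095,"dz": 0,"yaw": 0,"gripper": 0}]}}

```text
time: 36.58
tcp_pos: [579.9, 233.7, 150.5]
orientation: [0.529, -0.469, 0.53, 0.469]
force: [2.9, -0.9, -1.2]
opening: 0.2
```

```bash
python3 - <<'E'
from h import *
st=arm.observe();print(st['tcp_pos'],st['force'])
save('wrist','w14')
E
```

```text
[579.88953356 233.73310517 150.49080363] [ 2.88675946 -0.93510971 -1.19640366]
```

View pics/w14.png

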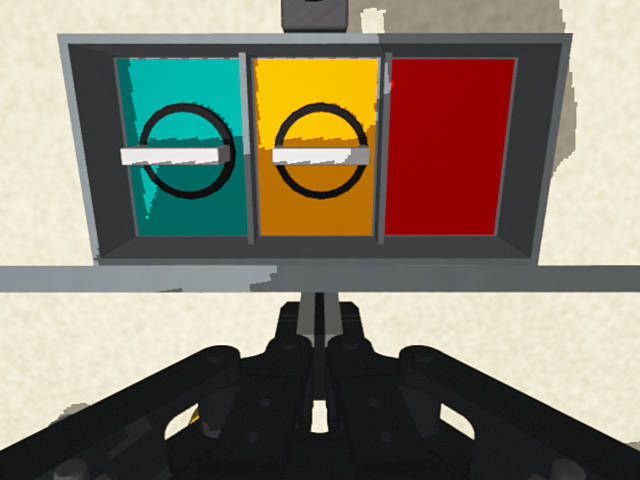

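Call:
{"name": "carry_out", "arguments": {"commands": [{"dx": 0.003,"dy": 0.009,"dz": 0,"yaw": 0,"gripper": 0},{"dx": 0.0065,"dy": 0.018,"dz": 0,"yaw": 0,"gripper": 0},{"dx": 0.0105,"dy": 0.025,"dz": 0,"yaw": 0,"gripper": 0},{"dx": 0.015,"dy": 0.032,"dz": 0,"yaw": 0,"gripper": 0},{"dx": 0.0205,"dy": 0.039,"dz": 0,"yaw": 0,"gripper": 0},{"dx": 0.0265,"dy": 0.0455,"dz": 0,"yaw": 0,"gripper": 0},{"dx": 0.033,"dy": 0.051,"dz": 0,"yaw": 0,"gripper": 0},{"dx": 0.04,"dy": 0.0565,"dz": 0,"yaw": 0,"gripper": 0},{"dx": 0.0475,"dy": 0.061,"dz": 0,"yaw": 0,"gripper": 0},{"dx": 0.055,"dy": 0.065,"dz": 0,"yaw": 0,"gripper": 0},{"dx": 0.063,"dy": 0.068,"dz": 0,"yaw": 0,"gripper": 0},{"dx": 0.0715,"dy": 0.0705,"dz": 0,"yaw": 0,"gripper": 0},{"dx": 0.08,"dy": 0.0725,"dz": 0,"yaw": 0,"gripper": 0},{"dx": 0.084,"dy": 0.073,"dz": 0,"yaw": 0,"gripper": 0}]}}

```text
time: 38.38
tcp_pos: [508.0, 242.6, 66.5]
orientation: [0.529, -0.469, 0.53, 0.469]
force: [-0.9, -0.2, 1.0]
opening: -0.1
```

```bash
python3 - <<'E'
from h import *
st=arm.observe();print(st['tcp_pos'],st['force'])
save('wrist','w15')
E
```

```text
[507.9892717  242.59768944  66.47896822] [-0.87505049 -0.23964782  1.00535834]
```

View pics/w15.png

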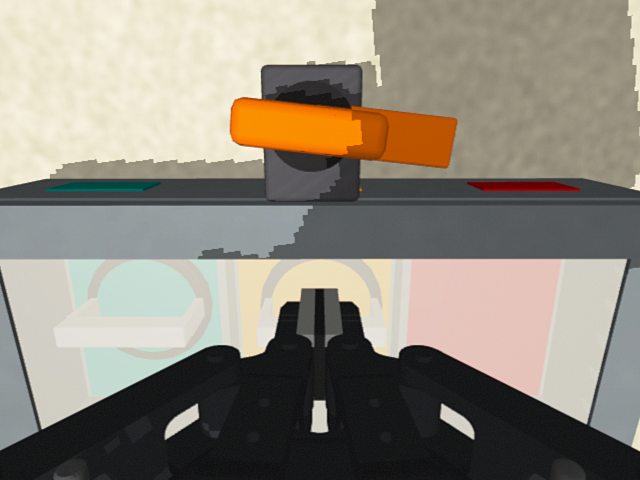

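Call:
{"name": "carry_out", "arguments": {"commands": [{"dx": 0,"dy": 0.008,"dz": 0,"yaw": 0,"gripper": 0},{"dx": 0.003,"dy": 0.014,"dz": 0,"yaw": 0,"gripper": 0},{"dx": 0.006,"dy": 0.014,"dz": 0,"yaw": 0,"gripper": 0},{"dx": 0.006,"dy": 0.014,"dz": 0,"yaw": 0,"gripper": 0}]}}

```text
time: 38.92
tcp_pos: [493.6, 244.5, 62.9]
orientation: [0.53, -0.469, 0.529, 0.469]
force: [-8.8, -1.7, 20.9]
opening: -0.2
```

Call:
{"name": "carry_out", "arguments": {"commands": [{"dx": -0.04,"dy": 0,"dz": 0,"yaw": 0,"gripper": 0},{"dx": -0.09,"dy": 0,"dz": 0,"yaw": -10,"gripper": 0.5},{"dx": -0.12,"dy": 0.02,"dz": 0,"yaw": -20,"gripper": 0.5},{"dx": -0.12,"dy": 0.04,"dz": 0,"yaw": -30,"gripper": 0.5},{"dx": -0.12,"dy": 0.053,"dz": 0,"yaw": -40,"gripper": 0.5},{"dx": -0.12,"dy": 0.053,"dz": 0,"yaw": -50,"gripper": 0.5},{"dx": -0.12,"dy": 0.053,"dz": 0,"yaw": -60,"gripper": 0.5},{"dx": -0.12,"dy": 0.053,"dz": 0,"yaw": -70,"gripper": 0.5},{"dx": -0.12,"dy": 0.053,"dz": 0,"yaw": -80,"gripper": 0.5},{"dx": -0.12,"dy": 0.053,"dz": 0,"yaw": -90,"gripper": 0.5},{"dx": -0.12,"dy": 0.053,"dz": 0,"yaw": -90,"gripper": 0.5}]}}

```text
time: 40.3
tcp_pos: [441.6, 250.7, 181.1]
orientation: [0.043, -0.706, 0.043, 0.706]
force: [-0.7, 0.1, -0.5]
opening: 42.8
```

```bash
python3 - <<'E'
from h import *
st=arm.observe();print(st['tcp_pos'],psi(st),np.round(st['joint_pos'],2))
im=save('wrist','w16')
for d in arm.pinpoint('wrist','button_grip')[:2]: print(d, atz('wrist',d['xy'],94,st))
r=rectify(im[:,:,::-1],'wrist',104,441,250,60,0.2,st); cv2.imwrite('pics/r16.png',r)
save('top','t16')
E
```

```text
[441.55123954 250.72477162 181.11975127] 172.97880568144544 [ 0.35  0.21 -0.18  1.19 -0.   -1.1 ]
{'xy': [318.8, 241.0], 'score': 0.97} [442.21037671 249.51075314  94.        ]
{'xy': [282.3, 228.3], 'score': 0.24} [462.06963458 239.38000525  94.        ]
```

View pics/w16.png

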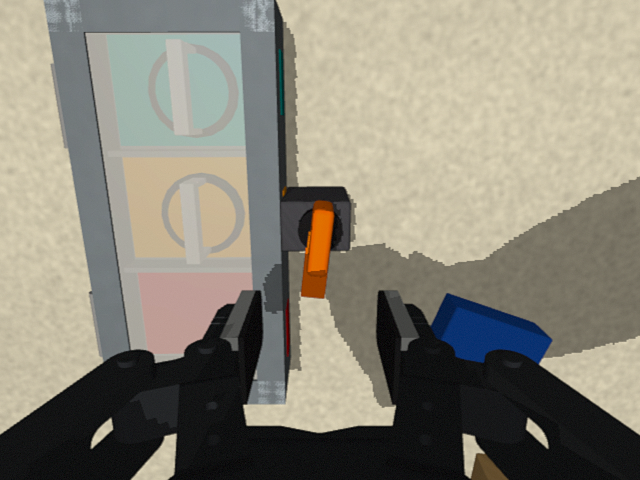

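View pics/r16.png

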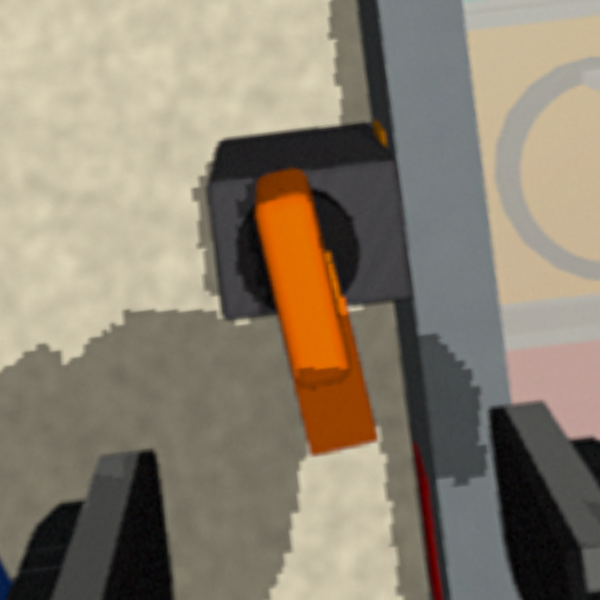

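```bash
python3 - <<'E'
from h import *
go([441.7,248.8,79],168.4)
E
```

```text
go dx,dy,dz [ 0.1022  0.0019 -0.0003] yaw 4.4 alt -175.6 q6 -1.09 t 40.45
```

View pics/t16.png

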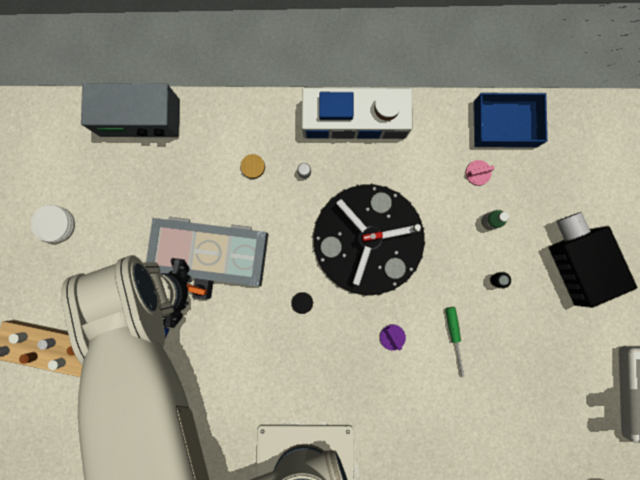

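Call:
{"name": "carry_out", "arguments": {"commands": [{"dx": 0.04,"dy": 0.002,"dz": 0,"yaw": 4.4,"gripper": 0.5},{"dx": 0.085,"dy": 0.002,"dz": 0,"yaw": 4.4,"gripper": 0.5},{"dx": 0.1,"dy": 0.002,"dz": 0,"yaw": 4.4,"gripper": 0.5},{"dx": 0.1,"dy": 0.002,"dz": 0,"yaw": 4.4,"gripper": 0.5},{"dx": 0.1,"dy": 0.002,"dz": 0,"yaw": 4.4,"gripper": 0},{"dx": 0.1,"dy": 0.002,"dz": 0,"yaw": 4.4,"gripper": 0},{"dx": 0.1,"dy": 0.002,"dz": 0,"yaw": 4.4,"gripper": 0},{"dx": 0.1,"dy": 0.002,"dz": 0,"yaw": 4.4,"gripper": 0}], "force": 40}}

```text
time: 41.45
tcp_pos: [441.2, 249.0, 82.3]
orientation: [-0.07, 0.704, -0.07, -0.704]
force: [-3.9, -0.2, 5.3]
opening: 11.2
```

```bash
python3 - <<'E'
from h import *
st=arm.observe();print(st['tcp_pos'],psi(st),st['force'],st['wrist_torque'],st['opening'])
E
```

```text
[441.1690744  249.00117798  82.30208281] 168.6324309223422 [-3.88059111 -0.1751566   5.33665543] [0.04564012 0.95454851 0.01450458] 11.248221986394965
```

Call:
{"name": "carry_out", "arguments": {"commands": [{"dx": 0,"dy": 0,"dz": 0,"yaw": 10,"gripper": 0},{"dx": 0,"dy": 0,"dz": 0,"yaw": 20,"gripper": 0},{"dx": 0,"dy": 0,"dz": 0,"yaw": 30,"gripper": 0},{"dx": 0,"dy": 0,"dz": 0,"yaw": 40,"gripper": 0},{"dx": 0,"dy": 0,"dz": 0,"yaw": 50,"gripper": 0},{"dx": 0,"dy": 0,"dz": 0,"yaw": 60,"gripper": 0},{"dx": 0,"dy": 0,"dz": 0,"yaw": 70,"gripper": 0},{"dx": 0,"dy": 0,"dz": 0,"yaw": 78,"gripper": 0},{"dx": 0,"dy": 0,"dz": 0,"yaw": 82,"gripper": 0},{"dx": 0,"dy": 0,"dz": 0,"yaw": 82,"gripper": 0}]}}

```text
time: 42.7
tcp_pos: [441.9, 248.1, 82.3]
orientation: [0.515, -0.485, 0.515, 0.484]
force: [-1.9, -4.5, 4.3]
opening: 11.0
```

```bash
python3 - <<'E'
from h import *
st=arm.observe();print(st['tcp_pos'],psi(st),st['force'],st['wrist_torque'],st['opening'])
E
```

```text
[441.87867503 248.09987551  82.31406822] 86.52986632574938 [-1.90460515 -4.52059676  4.31391857] [-1.11297386  0.243332   -0.05140318] 10.98679288978639
```

Turned 82°. Now easing it to the stop.

Call:
{"name": "carry_out", "arguments": {"commands": [{"dx": 0,"dy": 0,"dz": 0,"yaw": 2,"gripper": 0},{"dx": 0,"dy": 0,"dz": 0,"yaw": 4,"gripper": 0},{"dx": 0,"dy": 0,"dz": 0,"yaw": 5,"gripper": 0},{"dx": 0,"dy": 0,"dz": 0,"yaw": 5,"gripper": 0}]}}

```text
time: 43.2
tcp_pos: [441.9, 248.1, 82.3]
orientation: [0.535, -0.463, 0.535, 0.461]
force: [-1.7, -6.2, 4.9]
opening: 11.1
```

```bash
python3 - <<'E'
from h import *
st=arm.observe();print(st['tcp_pos'],psi(st),st['force'],st['wrist_torque'],st['opening'])
E
```

```text
[441.8554665  248.0857585   82.32802659] 81.65000435087043 [-1.73876755 -6.22279387  4.86226826] [-1.19043025  0.29066493  0.90161209] 11.109653918186268
```

Call:
{"name": "carry_out", "arguments": {"commands": [{"dx": 0,"dy": 0,"dz": 0,"yaw": 0,"gripper": 0.5},{"dx": 0,"dy": 0,"dz": 0,"yaw": 0,"gripper": 0.5},{"dx": 0,"dy": 0,"dz": 0,"yaw": 0,"gripper": 0.5},{"dx": -0.05,"dy": 0,"dz": 0,"yaw": 0,"gripper": 0.5},{"dx": -0.11,"dy": 0,"dz": 0,"yaw": 0,"gripper": 0.5},{"dx": -0.17,"dy": 0,"dz": 0,"yaw": 0,"gripper": 0.5},{"dx": -0.22,"dy": -0.04,"dz": 0,"yaw": 0,"gripper": 0.5},{"dx": -0.24,"dy": -0.06,"dz": 0,"yaw": 0,"gripper": 0.5},{"dx": -0.24,"dy": -0.06,"dz": 0,"yaw": 0,"gripper": 0.5}]}}

```text
time: 44.32
tcp_pos: [502.3, 240.0, 321.7]
orientation: [0.536, -0.462, 0.535, 0.462]
force: [0.4, -0.6, -0.1]
opening: 42.2
```

```bash
python3 - <<'E'
from h import *
st=arm.observe();print(st['tcp_pos'],psi(st))
im=save('wrist','w17');save('side','s17');save('top','t17')
r=rectify(im[:,:,::-1],'wrist',104,441,250,60,0.2,st); cv2.imwrite('pics/r17.png',r)
E
```

```text
[502.25017956 239.95812793 321.70708483] 81.5834481309462
```

View pics/w17.png

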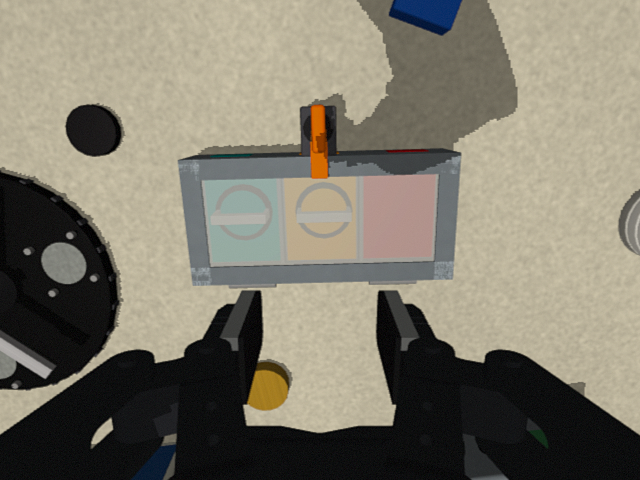

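View pics/r17.png

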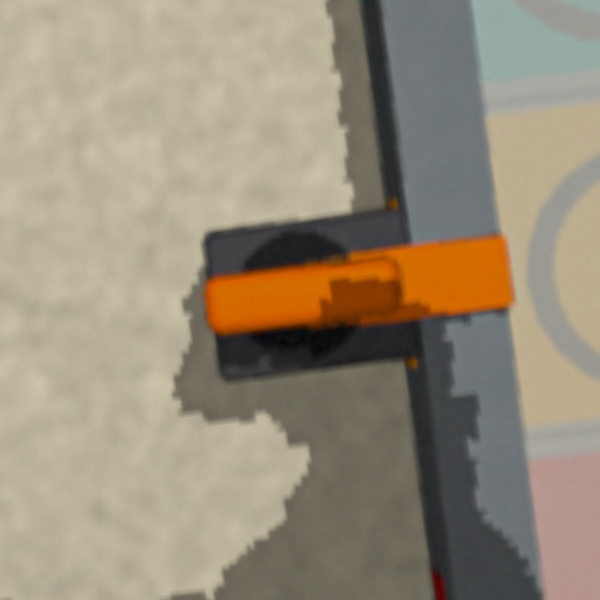

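View pics/s17.png

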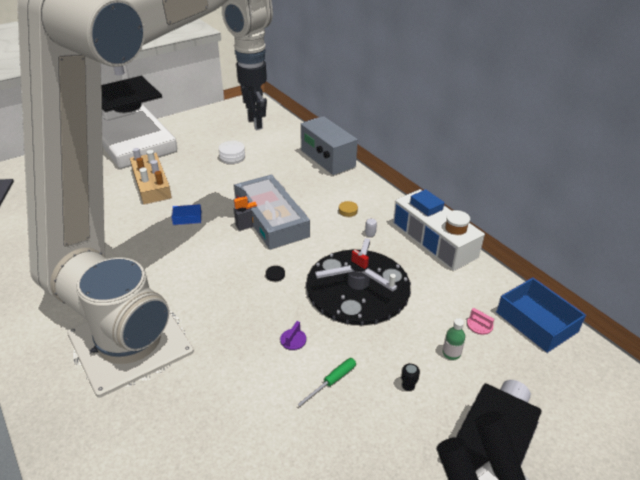

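View pics/t17.png

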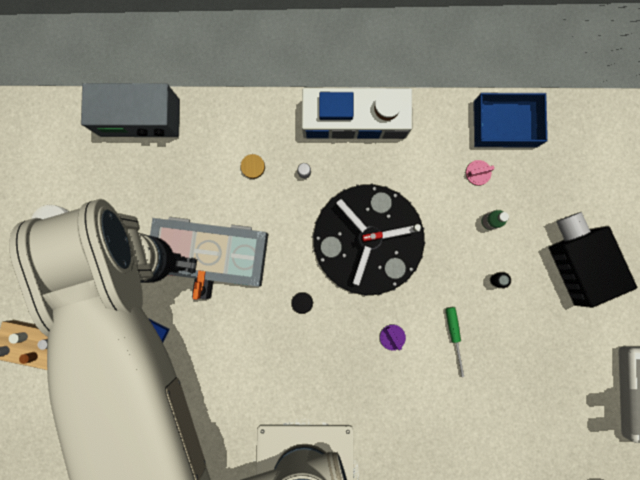

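The wrist view shows the turnbutton wing square over the lid at (319,140), both filters under the shut window, the spider swung clear and the pockets empty. Handing in.

```bash
python3 - <<'E'
from h import *
print(arm.close_job(), arm.observe()['time'])
E
```

```text
the job is handed in; nothing more can be done
the job is handed in; nothing more can be done
```

The filters are put away and the case is shut and secured; I handed the job in at about 44.5 s.

- **Knob:** I turned it clockwise in two grips until it hit the stop, where the torque rose to about 1.3 N m.
- **Spider:** I swung it by its peg to the stop, about 60° by the peg's position, with the force rising at the end. It was still swung clear in the last top and side pictures.
- **Filters:** Only teal and amber were there. The third pocket was empty and no red filter showed anywhere. Both lie flat and near the centre of their own compartments, and neither was seen knocked aside.
- **Lid:** I pushed it shut and pressed it with about 21 N; the fingertip stopped at 62.9 mm, against 63 mm for a shut lid.
- **Turnbutton:** I turned it to its stop at about 0.9 N m. The last wrist picture shows its wing square over the lid's edge.

The bystanders looked unmoved in the last pictures, though I compared them only by eye. One disagreement came up early: the top camera placed the turret about 5 mm farther out than the wrist camera did. I went by the wrist camera, and the grips bore it out. No other check failed.

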